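# Turn the boiler end cap over, mesh it on the splined stand and hold it pressed

## Task

The green octagonal boiler end cap stands mouth-up on the desk: turn it over so that it stands mouth-down on the desk and let go of it there. Then put it mouth-down over the upright spindle of the stand, turn it until its slots mesh with the splines, slide it fully home so that it pushes the sprung brass ring right down, and finish while holding it pressed down there with the fingers, without letting go. Leave the other things on the desk where they are.

Things in the scene. Friction and masses are not known exactly. Their poses are not given: they have to be found in the camera images.
- cap_mid (a point): Centre of the green cast boiler end cap: an octagonal cup 50 mm across flats, 48 mm tall, about 0.14 to 0.27 kg, one end closed. On its axis, 24 mm from either end; z points out of the mouth (up at the start). Outer flats face its x and y axes and the 45 degree directions between: grip across any two opposite flats. On its side it rests steadily on a flat, axis 25 mm above the desk.
- cap_mouth (a point): Centre of the cap's mouth (rim), 24 mm from cap_mid along z; axes as cap_mid. Walls 5 mm, 40 mm deep inside. The first 8 mm from the rim are a plain recess 40 mm wide; deeper in, four steel teeth leave a 25 mm round bore with four slots at least 10 mm wide along the cap's +x, -x, +y and -y axes.
- spindle_top (a point): Middle of the top of the fixed stand's upright splined spindle, 64 mm above the desk, z up. A 20 mm round steel core, its top 5 mm tapered, with four straight ribs (splines) 6 mm thick, reaching 17.5 mm from the axis, along this point's +x, -x, +y and -y axes; the ribs end 58 mm above the desk.
- stand_base (a point): Foot of the spindle, on its axis at the top of the stand's grey base (110 x 110 mm, 18 mm high, square to x and y; axes as spindle_top). Ribs under teeth stop the cap with its rim 50 mm above the desk; ribs in slots (any quarter turn, about 5 degrees of play) let it slide to the brass ring (rim at 34 mm) and, pressing it down, fully home (rim at 26 mm, cap_mid at 50 mm).
- ring (a joint): Travel of the sprung brass ring (64 mm outside, 38 mm inside, 8 mm thick) around the foot of the spindle: 0 = up (its top 34 mm above the desk), 0.008 m = fully down on the stand's base. Its springs resist with about 5 N at the start and 11 N fully down, and lift the cap again when it is let go.
- flywheel: Bystander: blued steel flywheel lying flat, 72 mm across, 14 mm thick (20 mm at the hub). Origin at its underside or middle. Leave it where it is.
- cylinder: Bystander: small brass oscillating cylinder lying down, about 80 x 28 x 26 mm. Origin at its underside or middle. Leave it where it is.
- valve0: Bystander: copper safety valve standing upright, 26 mm across, 48 mm tall. Origin at its underside or middle. Leave it where it is.
- valve1: Bystander: the other, identical copper safety valve, 26 mm across, 48 mm tall. Origin at its underside or middle. Leave it where it is.
- spanner: Bystander: spanner lying flat, 140 mm long. Origin at its underside or middle. Leave it where it is.
- driver: Bystander: screwdriver lying flat, 160 mm long. Origin at its underside or middle. Leave it where it is.
- oil: Bystander: small amber oil bottle standing upright, 44 mm across, 85 mm tall. Origin at its underside or middle. Leave it where it is.
There are look-alikes about, which are no part of the job. Of the things like the part that bears cap_mid, leave any that is blue or purple; of the rest the smaller one is meant.

How it is judged (in metres and radians):
On the way, in this order (a step that is already met when the one before it is completed fails the run):
1. the cap stands mouth-down on the desk, away from the stand, let go of (angle between cap_mid's own z axis and vertical above 3 rad and height (world z) of cap_mid below 0.03 m and linear speed of cap below 0.03 m/s and contact force between the fingers and cap below 0.1 N and horizontal distance between cap_mid and spindle_top above 0.08 m), for 0.2 s.
2. the cap's slots have meshed with the splines and it has slid down to the ring (horizontal distance between cap_mid and spindle_top below 0.006 m and angle between cap_mid's own z axis and vertical above 3 rad and height (world z) of cap_mid below 0.062 m).
At the end, for the whole second after the job is handed in: The cap is mouth-down (within 8 degrees) on the spindle, its axis within 6 mm of the spindle's, its centre below 54 mm above the desk, the brass ring pushed down by more than 6 of its 8 mm, and the fingers still on the cap with more than 1 N (horizontal distance between cap_mid and spindle_top below 0.006 m and angle between cap_mid's own z axis and vertical above 3 rad and height (world z) of cap_mid below 0.054 m and value of joint ring above 0.006 m and contact force between the fingers and cap above 1 N); the arm keeps its last pose, push and grip.
It fails at once if a bystander is moved by more than 40 mm (distance of any of flywheel, cylinder, valve0, valve1, spanner, driver, oil from where it was at the start of the episode above 0.04 m).
It also fails if it takes over 67 s, if anything falls off the work surface, if the arm or the gripper's body presses on something with over 40 N, if the wrist force passes 120 N, or if a joint passes its speed limit or range.

## Robot

A 6-joint arm with a two-finger parallel gripper is mounted at the origin on the work surface. World frame = base frame: x ahead of the robot, y to its left, z up, the work surface at z = 0. Lengths are in mm, angles in rad, forces in N, time in s.
With the tool pointing down it reaches from about 350 to 975 mm from the base axis. Payload 7.1 kg.
Tool frame: the origin (TCP) lies at the centre of the arm's flange, where the gripper is bolted on; the fingertips stand 182 mm ahead of it and the grasp point (between the pads) lies 163 mm ahead of it; x points along the fingers, y is the direction in which the jaws open and shut, and the axes are right-handed (so a half turn about x gives the same grasp; the last joint's range is limited). The gripper opens to 88 mm and grips with 3 to 60 N. Pads are 20 mm wide; open, the fingers measure 115 mm over their backs; the gripper's body (75 mm by 178 mm) begins 61 mm behind the grasp point.
Start: joints at [-1.229, 0.423, 1.63, -0, 1.089, -0.019], TCP at [220.656, -584.737, 404.675] pointing down, gripper open.
Joint ranges: [-3, 3], [-0.9, 2.11], [0.09, 2.58], [-1.31, 4.45], [0.11, 2.69], [-2.54, 2.54]. Speed limits (rad/s): [2.39, 2.39, 3.01, 3.14, 3.14, 3.14].

## Interface

Orientations are given as a rotation vector (axis times angle).
In Python, from workcell import readout, viewer, workorder, models gives the robot as it stands. The module is installed in compiled form; this text tells all that it offers.
- The arm moves only by the tool apply_moves, never from a script. Its argument "commands" is a list that holds one entry, the list of rows, each a list of 4 numbers: the shift along the world's x, y, z in m, then the turn about the world's z in rad. A call has 1 to 8 rows; each row is the pose to reach, as a shift and turn from the pose commanded when the call began; what a row does not reach only later rows make up. A row lasts 1/8 s, in which the tool goes at most 62.5 mm and 10.7 degrees, less where a joint would pass 70% of its speed; a pose out of reach is approached as far as the arm can. A call with a gripper value outside its range is refused whole. "gripper" is the finger opening in m, from 0 to 0.0878, set as the call begins (left out, the last holds). The fingers move at their own pace and stop on an object; the grip force is fixed at half the most. Time passes only in rows, so rows that repeat a pose let the fingers close. It gives the time, the measured TCP pose, the force and the opening at its end, in the units of the state.
- readout.get_obs(): the state, without advancing time (a new reading comes with each control period).
- viewer.get_image(name): name is "scene" or "top" or "wrist"; returns a dict with "color" (400x640x3 uint8, red, green, blue), "vertical_fov" (degrees; the focal length in pixels is half the picture's height over the tangent of half this angle, whatever the lens; pixels are square), "cx", "cy" (the principal point, pixels), "rvec" (rotation vector, rad) and "tvec" (3), from world to camera coordinates, as OpenCV has them. Camera axes: x right, y down, z forward; pixel columns grow to the right and rows downward; lengths in mm; the calibration is good to about 2 mm. The wrist camera is an equidistant fisheye: a pixel r from the principal point sees the ray r / f radians off the axis. A picture is of the moment at which its call begins. There is no depth.
- workorder.close_job(): hands the job in, once; it reports no verdict.
Trained networks look in the newest picture that a camera, given by its name, has taken for a name from the list of things; names that differ only in an ending like _2 or _b are one class to them, and where a whole thing is asked for, a point or a joint stands for the part that bears it (a point fixed in the world has none). Each returns a list of dicts, best first, with "conf" (0 to 1); they miss things now and then, are a little off and sometimes report something else, mostly with a low value. They report only what shows in the picture. A call takes as long as a camera call. They do not tell look-alikes from the thing itself.
- models.search_frame(camera, label): "position" ([x, y, z] in mm, in world coordinates, good to about 4 mm: the middle of the surface that is visible of it).
- models.place_of(camera, label): "position" ([x, y, z] in mm, in world coordinates, good to about 4 mm: a listed point, or the origin of a listed thing).
The state is a dict: "t": time; "qpos": joint angles; "qvel": joint speeds; "joint_torque": joint torques, N m; "ee_pos": TCP position; "orientation": TCP orientation; "ft_force": force on the tool from outside, world axes, zero at the start; "moment": the same for the moment, N m; "width": finger opening in mm.
Only numpy, scipy, OpenCV 4.12 (cv2) and the standard library are available. Lean on these libraries where they do the work, as an engineer would, in place of code of your own. Each camera call takes 0.05 s, during which the arm holds its last target.

## Working session

There is one attempt and no reset: what is moved stays moved. The work goes in short steps, Python scripts to look and compute and a tool call to move; the robot and the scene stay as the last step left them, time stands still between calls to the robot, and variables do not carry over. Pictures are saved under pics/ and viewed, and the job is handed in when it is done.

Besides the shell and the picture viewer there is one more tool, called after ">>>" in YAML: its name, and indented under it one key for each argument. apply_moves: Moves the arm, as the interface text tells. Its arguments: {"type":"object","properties":{"commands":{"type":"array","items":{"type":"array","items":{"type":"array","items":{"type":"number"}}}},"gripper":{"type":"number"}},"required":["commands"]}

```bash
mkdir -p pics; cat > h.py <<'E'
import numpy as np, cv2
from workcell import readout, viewer, workorder, models
def cam(n):
    im=viewer.get_image(n); return im
def save(im,name,crop=None,scale=1):
    c=im["color"][:,:,::-1]
    if crop: x0,y0,x1,y1=crop; c=c[y0:y1,x0:x1]
    if scale!=1: c=cv2.resize(c,None,fx=scale,fy=scale,interpolation=cv2.INTER_CUBIC)
    cv2.imwrite("pics/"+name,c)
def par(im):
    f=200/np.tan(np.radians(im["vertical_fov"])/2)
    R=cv2.Rodrigues(np.array(im["rvec"],float))[0]; t=np.array(im["tvec"],float).ravel()
    return f,im["cx"],im["cy"],R,t
def proj(im,P,fish=False):
    f,cx,cy,R,t=par(im); p=np.atleast_2d(P)@R.T+t
    if fish:
        r=np.hypot(p[:,0],p[:,1]); th=np.arctan2(r,p[:,2]); s=f*th/np.maximum(r,1e-9)
        return np.c_[cx+s*p[:,0],cy+s*p[:,1]]
    return np.c_[cx+f*p[:,0]/p[:,2],cy+f*p[:,1]/p[:,2]]
def ray(im,uv,z,fish=False):
    f,cx,cy,R,t=par(im); uv=np.atleast_2d(np.array(uv,float)); d=uv-[cx,cy]
    if fish:
        r=np.hypot(*d.T); th=r/f; k=np.sin(th)/np.maximum(r,1e-9); v=np.c_[d*k[:,None],np.cos(th)]
    else: v=np.c_[d/f,np.ones(len(d))]
    w=v@R; o=-R.T@t
    return o+w*((z-o[2])/w[:,2])[:,None]
E
cat > a.py <<'E'
from h import *
np.set_printoptions(precision=1,suppress=True)
s=readout.get_obs(); print({k:np.round(v,3) for k,v in s.items()})
for n in ["scene","top","wrist"]:
    im=cam(n); save(im,f"a_{n}.png"); print(n,im["vertical_fov"],im["cx"],im["cy"],(-par(im)[3].T@par(im)[4]))
    for l in ["cap_mid","spindle_top"]:
        for d in models.place_of(n,l): print(n,l,np.round(d["position"]),round(d["conf"],2),proj(im,[d["position"]],n=="wrist"))
E
python3 a.py
```

```text
{'t': np.float64(0.0), 'qpos': array([-1.2,  0.4,  1.6, -0. ,  1.1, -0. ]), 'qvel': array([ 0., -0., -0., -0.,  0.,  0.]), 'joint_torque': array([ -0. , -54.5, -27.4,   0.1,   0. ,  -0. ]), 'ee_pos': array([ 220.5, -584.5,  403.9]), 'orientation': array([ 2. ,  0.4, -2. ]), 'ft_force': array([ 0.5, -0.3, -0.4]), 'moment': array([0., 0., 0.]), 'width': np.float64(87.67)}
scene 57.6007799665011 316.7473999309306 196.7034951751571 [1483.9  -94.6  658.9]
scene cap_mid [ 702. -198.   25.] 0.93 [[252.1 232.7]]
scene cap_mid [398. -97.  34.] 0.92 [[285.5 171.9]]
scene cap_mid [ 563. -160.   49.] 0.73 [[265.9 196.2]]
scene cap_mid [ 561. -158.   21.] 0.62 [[267.7 203.5]]
scene cap_mid [ 638. -283.   30.] 0.58 [[222.9 219.4]]
scene spindle_top [579. 232.  67.] 0.74 [[395.4 185.8]]
top 56.45213751722359 325.5301887074636 197.3596038051437 [ 532.3    4.9 1079.7]
top cap_mid [ 569. -156.   26.] 0.88 [[388.2 210. ]]
top cap_mid [ 636. -283.   32.] 0.82 [[433.8 186.3]]
top cap_mid [398. -98.  30.] 0.74 [[367.9 271.5]]
top cap_mid [ 695. -194.   21.] 0.65 [[401.2 166.2]]
top spindle_top [583. 227.  66.] 0.62 [[249.8 203.9]]
wrist 65.70646984690485 314.9147619869943 194.4372830665123 [ 285.  -559.7  384.2]
```

View pics/a_scene.png

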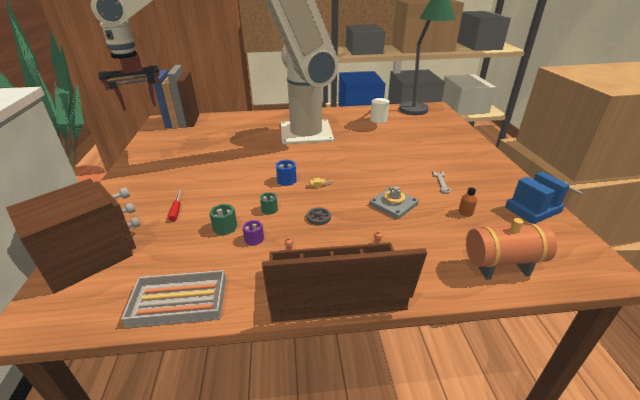

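View pics/a_top.png

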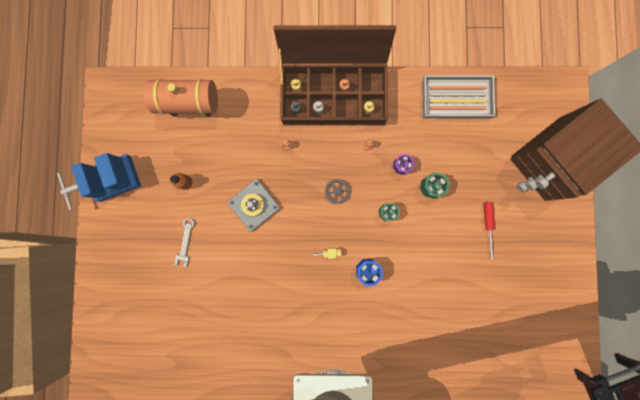

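The candidates in the top view are a small green cap (389,211), a large green one (435,185), a purple one (403,164) and a blue one (369,271). Blue and purple are ruled out. Of the two greens, the smaller at (389,211) is the one meant. I'll confirm it with enlarged crops.

```bash
cat > b.py <<'E'
from h import *
im=cam("top")
c=im["color"][:,:,::-1]
a=cv2.resize(c[150:240,370:460],(540,540),interpolation=cv2.INTER_CUBIC)
cv2.imwrite("pics/b1.png",a)
b=cv2.resize(c[170:240,220:290],(560,560),interpolation=cv2.INTER_CUBIC)
cv2.imwrite("pics/b2.png",b)
E
python3 b.py
```

```text
(no output)
```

View pics/b1.png

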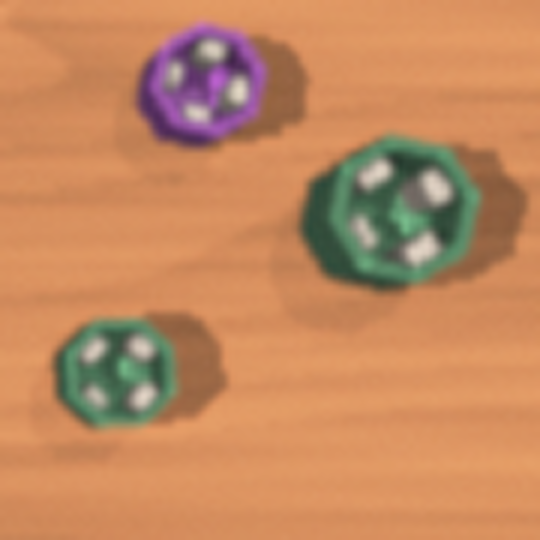

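View pics/b2.png

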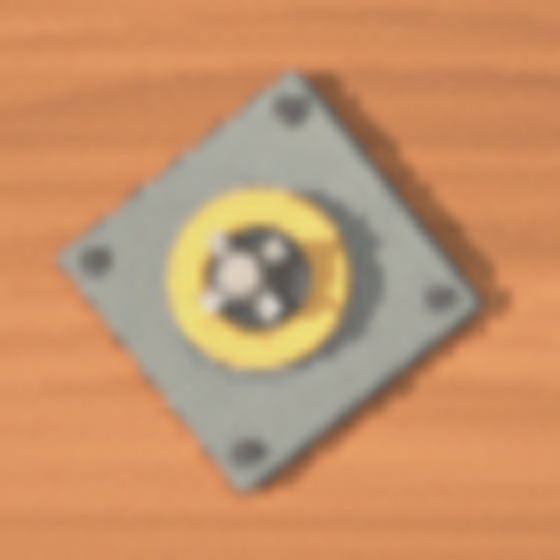

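The small green cap's teeth sit on the image diagonals at crop (95,349), (141,346), (96,395) and (145,398). Its slots are therefore roughly along world x and y, and it is clearly smaller than the other green one. The stand's corners in the second crop are (295,72), (482,300), (247,490) and (60,258).

```bash
cat > c.py <<'E'
from h import *
np.set_printoptions(precision=2,suppress=True)
im=cam("top")
px=np.array([[295,72],[482,300],[247,490],[60,258]])/8+[220,170]
P=ray(im,px,18); print(P, P.mean(0))
for i in range(4):
    d=P[(i+1)%4]-P[i]; print(np.hypot(*d[:2]),np.degrees(np.arctan2(d[1],d[0]))%90)
q=ray(im,[[258/8+220,278/8+170]],34); print("ringc",q)
q=ray(im,[[243/8+220,275/8+170]],64); print("top",q)
T=np.array([[95,349],[141,346],[145,398],[96,395]])/6+[370,150]
P=ray(im,T,40);print(P,P.mean(0))
d=P[2]-P[0];print(np.degrees(np.arctan2(d[1],d[0]))%90);d=P[3]-P[1];print(np.degrees(np.arctan2(d[1],d[0]))%90)
s=readout.get_obs(); R=cv2.Rodrigues(s["orientation"])[0]; print(R)
w=cam("wrist"); print(par(w)[3].T, -par(w)[3].T@par(w)[4]-s["ee_pos"])
for l in ["flywheel","cylinder","valve0","spanner","driver","oil","stand_base"]:
    for d in models.place_of("top",l): print(l,np.round(d["position"]),round(d["conf"],2))
E
python3 c.py
```

```text
[[657.   219.1   18.  ]
 [575.36 150.67  18.  ]
 [507.32 233.56  18.  ]
 [589.71 302.32  18.  ]] [582.35 226.41  18.  ]
106.52743391934256 39.97052377362067
107.24266200871541 39.38321756148514
107.31771150852849 39.84805842362913
107.02432190240341 38.95903101706759
ringc [[582.1  227.64  34.  ]]
top [[581.68 226.42  64.  ]]
[[ 573.98 -146.99   40.  ]
 [ 575.47 -168.3    40.  ]
 [ 551.38 -169.97   40.  ]
 [ 552.66 -147.33   40.  ]] [ 563.37 -158.15   40.  ]
45.47376108130638
47.425855674808275
[[-0.    0.35 -0.94]
 [ 0.   -0.94 -0.35]
 [-1.   -0.    0.  ]]
[[ 0.35 -0.91 -0.24]
 [-0.94 -0.34 -0.09]
 [-0.    0.25 -0.97]] [ 64.37  24.95 -20.18]
flywheel [624. -11.   0.] 0.86
cylinder [452.   5.   2.] 0.53
valve0 [ 762. -101.   -1.] 0.65
valve0 [762. 132.  -0.] 0.46
spanner [479. 429.   0.] 0.56
spanner [ 566. -157.   45.] 0.29
driver [ 519. -442.   -3.] 0.8
driver [622.  -6.   1.] 0.41
oil [651. 433.   2.] 0.59
stand_base [581. 230.  21.] 0.66
stand_base [ 564. -157.   43.] 0.32
```

Plan: grip the cap across its slot flats and carry it to the stand. I'll roll it in the grip over the fixed spindle top, finish mouth-down on free desk, then fit it. The first move is to hover over the cap.

>>> apply_moves:
  commands:
    - [[0.043,0.053,0,-0.05],[0.086,0.107,0,-0.1],[0.129,0.16,0,-0.15],[0.172,0.214,0,-0.2],[0.215,0.267,-0.02,-0.25],[0.258,0.32,-0.04,-0.3],[0.3,0.374,-0.06,-0.33],[0.343,0.427,-0.075,-0.33]]

```text
t: 1.95
ee_pos: [530.0, -199.3, 343.0]
orientation: [2.207, 0.033, -2.206]
ft_force: [-0.1, 0.2, 0.4]
width: 87.9
```

```bash
cat > d.py <<'E'
from h import *
np.set_printoptions(precision=2,suppress=True)
s=readout.get_obs(); R=cv2.Rodrigues(s["orientation"])[0]; print(s["t"],s["ee_pos"],np.degrees(np.arctan2(R[1,1],R[0,1])),s["ft_force"])
w=cam("wrist"); save(w,"d1.png")
for d in models.place_of("wrist","cap_mid"): print(np.round(d["position"]),round(d["conf"],2),proj(w,[d["position"]],True))
E
python3 d.py
```

```text
1.95 [ 530.02 -199.31  342.98] -88.25933128245381 [-0.09  0.22  0.42]
[ 560. -157.   24.] 0.96 [[272.71 154.2 ]]
[399. -99.  26.] 0.95 [[225.46 293.62]]
[ 640. -284.   30.] 0.91 [[407.95  78.27]]
[ 700. -198.   21.] 0.73 [[319.79  14.97]]
```

View pics/d1.png

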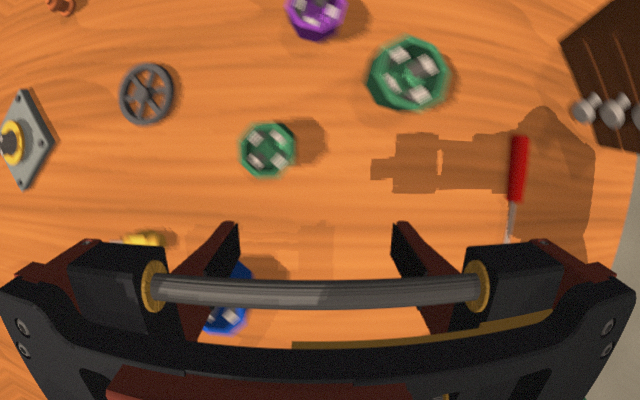

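The small green cap is at (268,150) in the wrist view, with its slots close to the image axes. I'll let the move settle to see what pose was really commanded.

>>> apply_moves:
  commands:
    - [[0,0,0,0],[0,0,0,0]]

```text
t: 2.3
ee_pos: [528.5, -201.9, 343.7]
orientation: [2.207, 0.032, -2.206]
ft_force: [-0.4, 0.2, 0.3]
width: 87.7
```

```bash
cat > e.py <<'E'
from h import *
np.set_printoptions(precision=2,suppress=True)
s=readout.get_obs(); R=cv2.Rodrigues(s["orientation"])[0]; print(s["t"],s["ee_pos"],np.degrees(np.arctan2(R[1,1],R[0,1])),s["ft_force"])
w=cam("wrist"); save(w,"e1.png",(220,100,340,220),5)
g=w["color"].astype(int); 
for d in models.place_of("wrist","cap_mid")[:4]: print(np.round(d["position"]),round(d["conf"],2),proj(w,[d["position"]],True))
E
python3 e.py
```

```text
2.3 [ 528.45 -201.92  343.66] -88.30803105706123 [-0.44  0.18  0.29]
[ 703. -196.   20.] 0.97 [[314.41  11.  ]]
[ 396. -101.   30.] 0.96 [[224.6  295.76]]
[ 640. -283.   32.] 0.81 [[404.15  75.31]]
[ 561. -156.   25.] 0.75 [[269.35 151.74]]
```

View pics/e1.png

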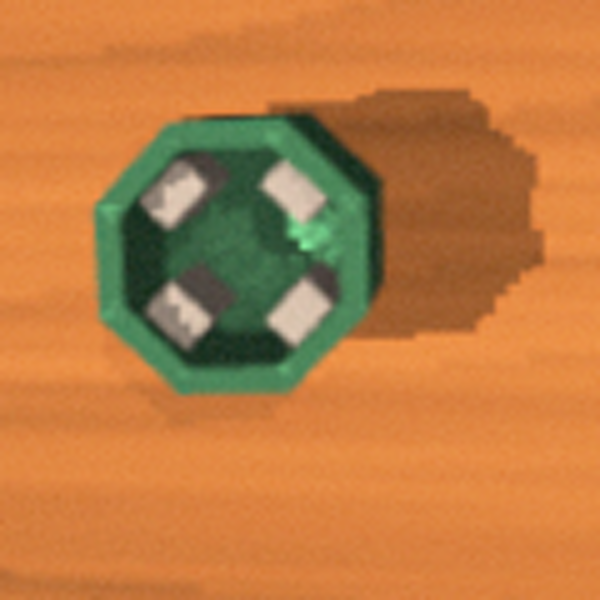

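The crop shows the cap's rim octagon spanning x≈97–372 and y≈120–392 (centre ≈(235,256)). Its flats are nearly square to the jaws and the four teeth are on the diagonals, so gripping along y is gripping the slot flats.

```bash
cat > f.py <<'E'
from h import *
np.set_printoptions(precision=2,suppress=True)
w=cam("wrist")
c=np.array([[235,256],[97,208],[100,318],[185,390],[290,390],[180,122],[275,122]])/5+[220,100]
P=ray(w,c,48,True); print(P)
d=P[2]-P[1]; print(np.degrees(np.arctan2(d[1],d[0]))); d=P[4]-P[3]; print(np.degrees(np.arctan2(d[1],d[0])));d=P[6]-P[5]; print(np.degrees(np.arctan2(d[1],d[0])))
E
python3 f.py
```

```text
[[ 564.01 -157.4    48.  ]
 [ 572.56 -131.83   48.  ]
 [ 552.29 -132.15   48.  ]
 [ 539.12 -148.03   48.  ]
 [ 539.57 -167.55   48.  ]
 [ 588.17 -147.21   48.  ]
 [ 588.25 -164.41   48.  ]]
-179.08652273541642
-88.67814480309508
-89.73362507260276
```

>>> apply_moves:
  commands:
    - [[0.0355,0.0445,0,-0.014],[0.0355,0.0445,-0.05,-0.014],[0.0355,0.0445,-0.1,-0.014],[0.0355,0.0445,-0.14,-0.014],[0.0355,0.0445,-0.155,-0.014],[0.0355,0.0445,-0.155,-0.014]]

```text
t: 3.2
ee_pos: [564.3, -157.0, 188.1]
orientation: [2.212, 0.018, -2.215]
ft_force: [0.1, 1.1, -0.2]
width: 87.8
```

>>> apply_moves:
  commands:
    - [[0,0,0,0],[0,0,0,0],[0,0,0,0],[0,0,0,0]]
  gripper: 0.045

```text
t: 3.7
ee_pos: [564.6, -156.5, 188.8]
orientation: [2.214, 0.018, -2.212]
ft_force: [0.2, 0.9, -0.4]
width: 51.1
```

>>> apply_moves:
  commands:
    - [[0,0,0.03,0],[-0.002,0.02,0.08,0.05],[-0.01,0.07,0.112,0.15],[-0.016,0.12,0.112,0.25],[-0.022,0.17,0.112,0.35],[-0.029,0.22,0.112,0.45],[-0.036,0.27,0.112,0.56],[-0.044,0.315,0.112,0.674]]

```text
t: 4.7
ee_pos: [519.9, 160.3, 300.3]
orientation: [1.819, 0.659, -1.819]
ft_force: [0.1, -0.0, -0.9]
width: 50.0
```

>>> apply_moves:
  commands:
    - [[0,0.01,0,0],[0,0.015,0,0]]

```text
t: 4.95
ee_pos: [520.4, 173.8, 300.2]
orientation: [1.821, 0.655, -1.822]
ft_force: [0.3, -0.6, -1.9]
width: 50.1
```

```bash
cat > g.py <<'E'
from h import *
import sys
np.set_printoptions(precision=2,suppress=True)
s=readout.get_obs(); R=cv2.Rodrigues(s["orientation"])[0]; print(s["t"],s["ee_pos"],np.degrees(np.arctan2(R[1,1],R[0,1])),s["ft_force"],s["width"],s["qpos"])
w=cam("wrist"); save(w,sys.argv[1]+".png")
t=cam("scene"); u=proj(t,[s["ee_pos"]-[0,0,163]])[0].astype(int)
save(t,sys.argv[1]+"s.png",(max(u[0]-50,0),u[1]-45,u[0]+50,u[1]+45),6)
for d in models.place_of("wrist","spindle_top")[:2]: print(np.round(d["position"]),round(d["conf"],2),proj(w,[d["position"]],True))
print(proj(w,[[582,227,64]],True))
E
python3 g.py g1
```

```text
4.95 [520.37 173.81 300.21] -50.422214766157644 [ 0.27 -0.62 -1.88] 50.089354461975084 [ 0.3   0.46  1.87 -0.    0.81  1.18]
[580. 231.  62.] 0.7 [[307.34  96.05]]
[ 760. -102.   -2.] 0.16 [[594.7  184.14]]
[[313.33  97.45]]
```

View pics/g1.png

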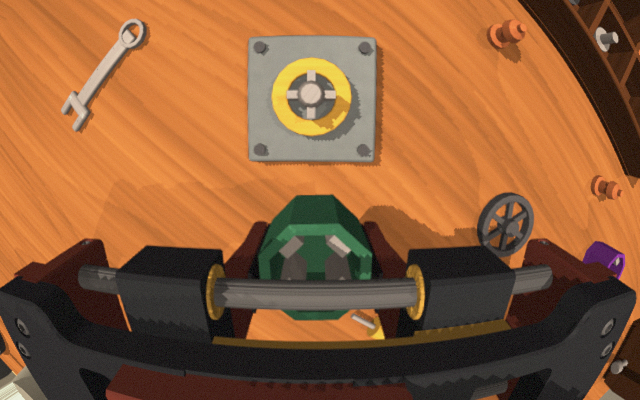

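View pics/g1s.png

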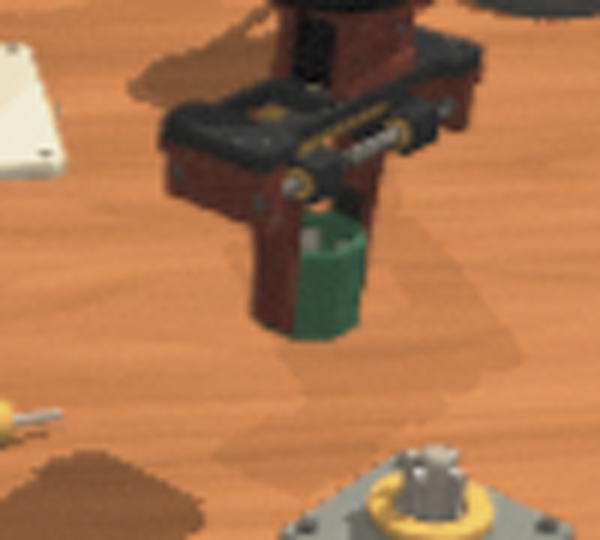

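The cap is held upright mouth-up between the fingers. The wrist view shows the spindle top at about (310,93), and the base square spans (248,38)–(377,162), nearly aligned with the jaws.

```bash
cat > g2.py <<'E'
from h import *
np.set_printoptions(precision=2,suppress=True)
w=cam("wrist"); save(w,"g2.png",(240,30,390,170),5)
print(ray(w,[[310.5,93.5]],64,True), ray(w,[[311.5,96.5]],34,True))
P=ray(w,[[248.5,38.5],[376,38],[374.5,162],[248.5,160.5]],18,True);print(P,P.mean(0))
for i in range(4):
    d=P[(i+1)%4]-P[i]; print(np.hypot(*d[:2]),np.degrees(np.arctan2(d[1],d[0]))%90)
E
python3 g2.py
```

```text
[[583.27 229.13  64.  ]] [[583.25 228.65  34.  ]]
[[590.33 304.09  18.  ]
 [659.18 220.72  18.  ]
 [575.69 152.22  18.  ]
 [507.42 237.29  18.  ]] [583.15 228.58  18.  ]
108.1255156353445 39.549998078767025
107.99235377441809 39.36975719626241
109.08633417901126 38.749041393664356
106.47472846461436 38.85587506708211
```

View pics/g2.png

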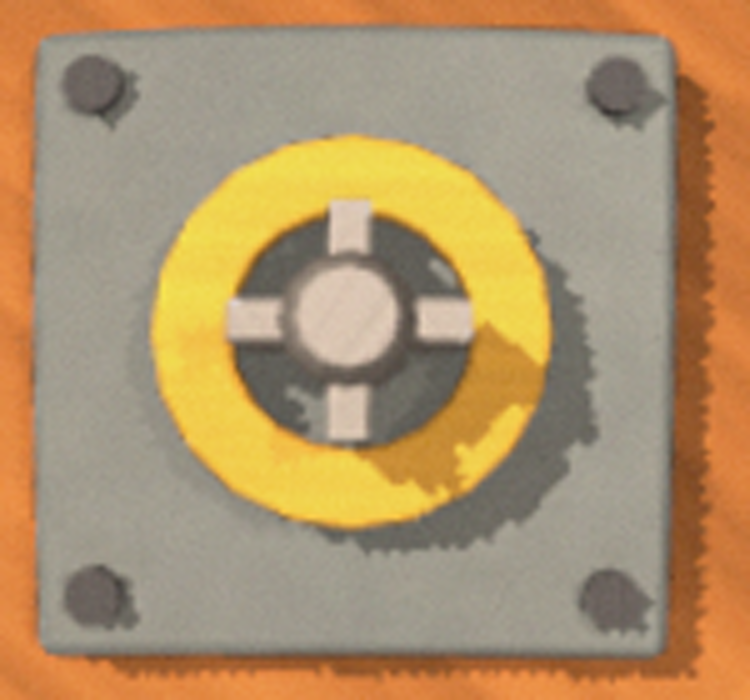

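>>> apply_moves:
  commands:
    - [[0.01,0.01,-0.03,0],[0.022,0.02,-0.053,0],[0.0317,0.0293,-0.053,0],[0.0317,0.0293,-0.053,0]]

```text
t: 5.65
ee_pos: [552.7, 202.6, 247.6]
orientation: [1.822, 0.655, -1.822]
ft_force: [-0.3, -0.6, -1.4]
width: 50.1
```

```bash
python3 g.py g3
```

```text
5.65 [552.71 202.65 247.61] -50.448806500422876 [-0.26 -0.64 -1.4 ] 50.11627082788833 [ 0.33  0.59  1.8  -0.    0.76  1.21]
[581. 231.  66.] 0.64 [[308.28 171.18]]
[[315.93 173.28]]
```

View pics/g3s.png

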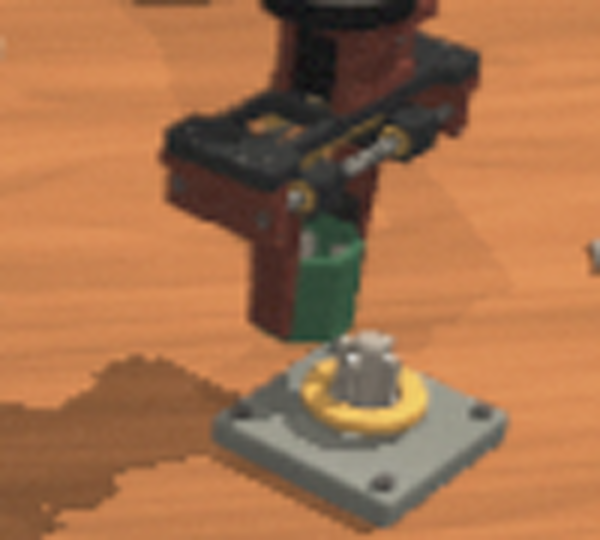

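View pics/g3.png

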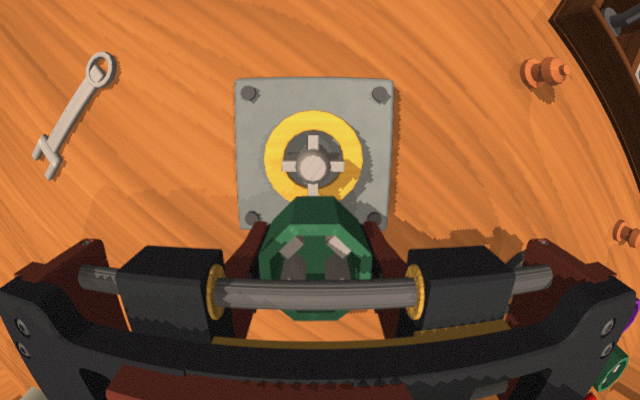

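```bash
cat > k.py <<'E'
from h import *
np.set_printoptions(precision=2,suppress=True)
w=cam("wrist"); save(w,"k.png",(230,70,400,240),4)
print(ray(w,[[313,166]],64,True))
s=readout.get_obs(); d=np.array([583.3,229])-s["ee_pos"][:2]; print("v,u",d@[.772,.636],d@[-.636,.772])
P=ray(w,[[236.5,79],[393.5,79.5]],18,True);print(P,P.mean(0))
E
python3 k.py
```

```text
[[584.05 230.76  64.  ]]
v,u 40.62589994727618 0.68201604001998
[[592.02 305.36  18.  ]
 [659.96 222.53  18.  ]] [625.99 263.94  18.  ]
```

View pics/k.png

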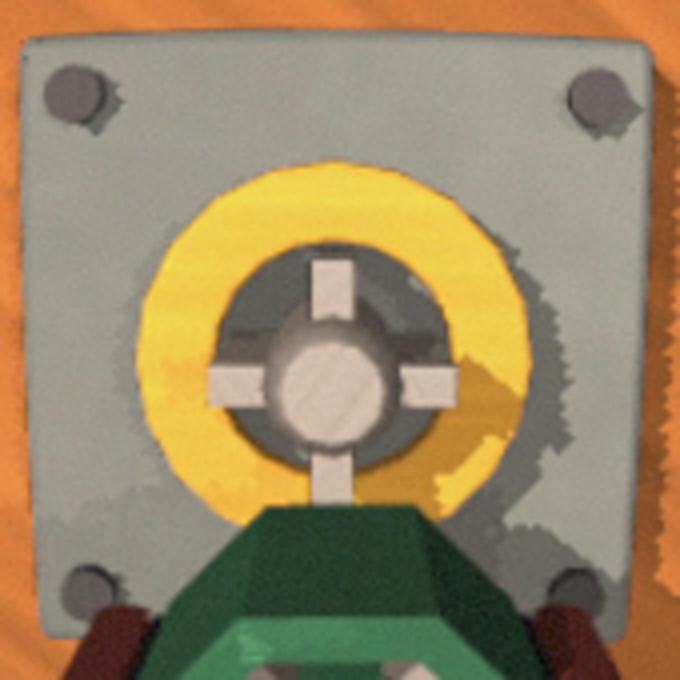

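The spindle top is at about (313,168) in the picture, which gives (583.5, 229.3). I'll start the roll: push the cap's lower front flat against the spindle top while rising along the arc.

>>> apply_moves:
  commands:
    - [[0.0045,0.0037,0,0],[0.0083,0.0069,0.0035,0],[0.0122,0.01,0.0068,0],[0.0122,0.01,0.0068,0]]

```text
t: 6.35
ee_pos: [565.1, 213.3, 254.7]
orientation: [1.824, 0.656, -1.819]
ft_force: [0.3, 0.7, -2.2]
width: 50.3
```

```bash
python3 g.py g4
```

```text
6.35 [565.06 213.28 254.71] -50.41379505897863 [ 0.28  0.71 -2.22] 50.254850739996634 [0.34 0.59 1.76 0.   0.79 1.22]
[582. 230.  67.] 0.82 [[312.71 198.29]]
[563. 213.  90.] 0.46 [[314.72 257.22]]
[[316.26 199.7 ]]
```

View pics/g4s.png

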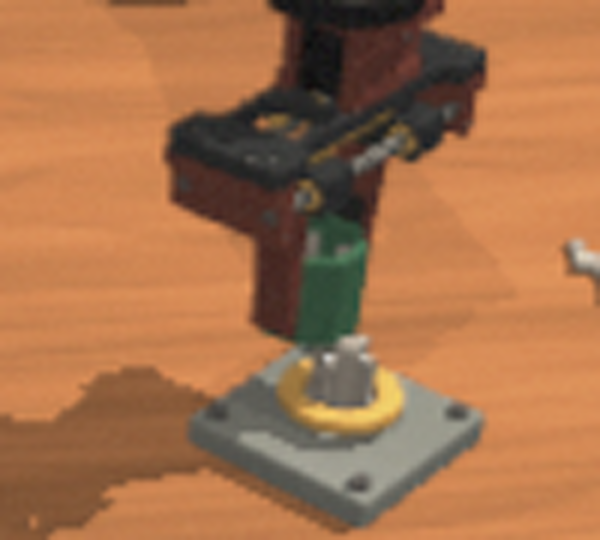

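View pics/g4.png

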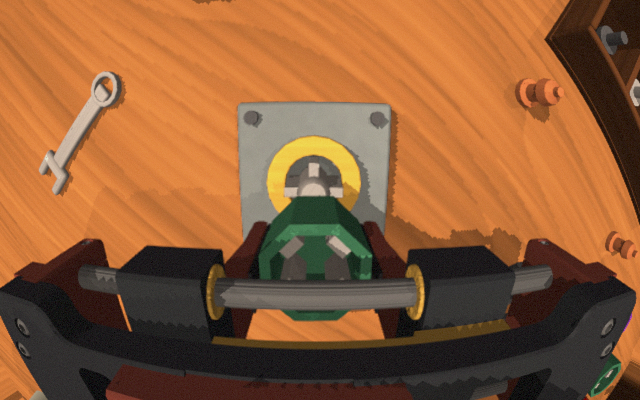

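The roll didn't begin: I rose too early, so the cap (bottom at z≈67) passed above the spindle top. I'll back off, come in lower so the bottom edge catches the rib end, and push again.

>>> apply_moves:
  commands:
    - [[-0.0093,-0.0076,0,0],[-0.017,-0.014,0,0],[-0.017,-0.014,-0.0107,0],[-0.017,-0.014,-0.0107,0],[-0.0131,-0.0108,-0.0107,0],[-0.0104,-0.0086,-0.0095,0],[-0.0077,-0.0064,-0.0062,0],[-0.0077,-0.0064,-0.0062,0]]

```text
t: 7.5
ee_pos: [554.2, 205.2, 246.1]
orientation: [1.81, 0.655, -1.831]
ft_force: [-9.2, -7.4, -2.5]
width: 49.6
```

```bash
python3 g.py g5
```

```text
7.5 [554.19 205.16 246.06] -50.38885780410837 [-9.16 -7.4  -2.49] 49.62684145916851 [ 0.33  0.59  1.79 -0.    0.77  1.22]
[585. 230.  64.] 0.96 [[318.34 168.75]]
[[318.84 175.57]]
```

View pics/g5s.png

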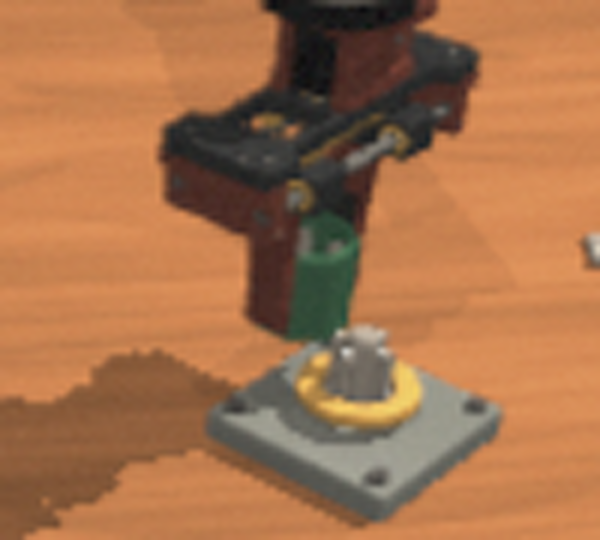

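View pics/g5.png

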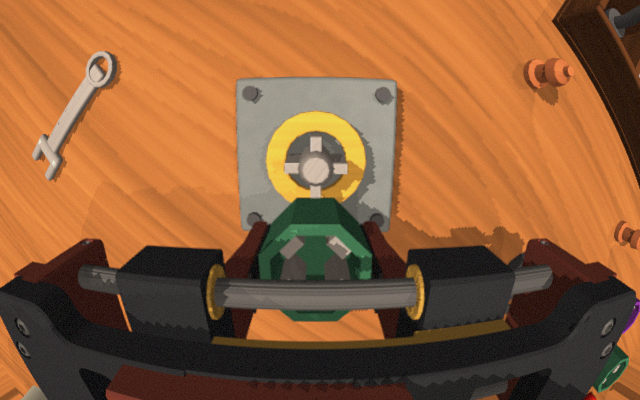

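Contact now: 12 N horizontal with little rotation so far, since the arm gives about 3 mm. I'll push on.

>>> apply_moves:
  commands:
    - [[0.0023,0.0019,0,0],[0.0046,0.0038,0,0],[0.0066,0.0054,0.0,0],[0.0066,0.0054,0.0,0]]

```text
t: 8.15
ee_pos: [559.6, 209.5, 246.4]
orientation: [1.805, 0.654, -1.835]
ft_force: [-15.4, -14.3, 8.3]
width: 50.0
```

```bash
python3 g.py g6
```

```text
8.15 [559.56 209.53 246.44] -50.3809126727086 [-15.4  -14.32   8.29] 49.95706753759227 [ 0.34  0.6   1.77 -0.    0.78  1.22]
[582. 229.  64.] 0.73 [[315.64 183.91]]
[[318.94 186.48]]
```

View pics/g6s.png

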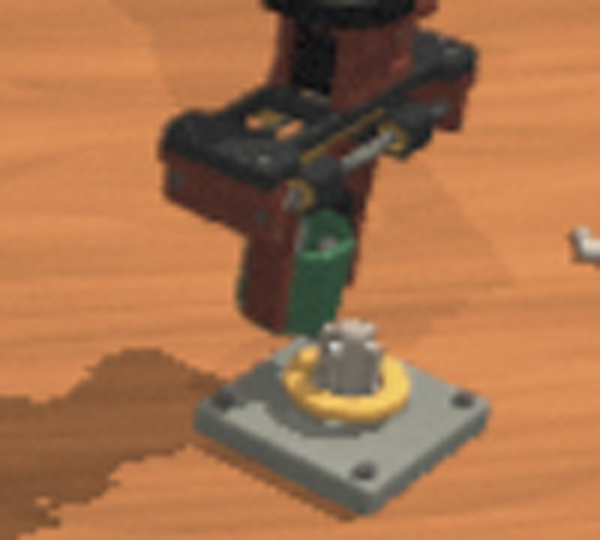

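It's rotating: the cap is tilted about 15° at roughly 21 N horizontal. I'll continue along the arc.

>>> apply_moves:
  commands:
    - [[0.0023,0.0019,0.002,0],[0.0046,0.0038,0.004,0],[0.0069,0.0057,0.0055,0],[0.01,0.0083,0.0065,0],[0.01,0.0083,0.0065,0]]

```text
t: 8.93
ee_pos: [571.8, 219.1, 253.6]
orientation: [1.813, 0.654, -1.828]
ft_force: [-6.8, -9.2, 0.3]
width: 49.8
```

```bash
python3 g.py g7
```

```text
8.925 [571.85 219.07 253.56] -50.37667973355613 [-6.81 -9.23  0.3 ] 49.754837699862975 [ 0.35  0.61  1.74 -0.    0.8   1.23]
[581. 232.  65.] 0.76 [[309.31 207.89]]
[[317.11 212.18]]
```

View pics/g7s.png

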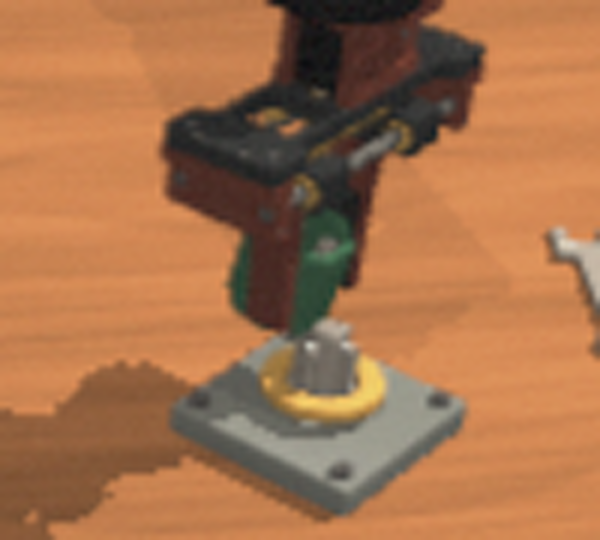

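View pics/g7.png

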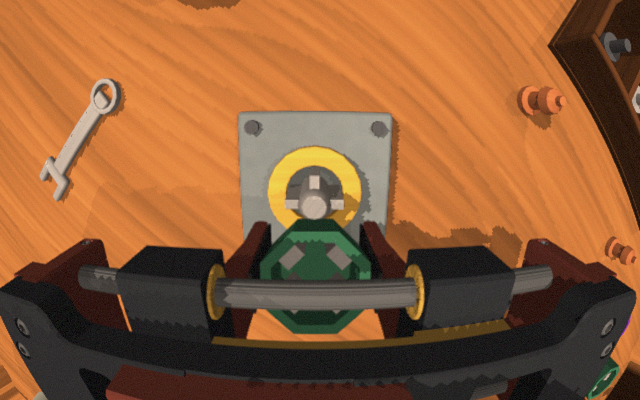

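The cap is now tilted about 35–40° and the force has dropped to 11 N. I'll continue over the top.

>>> apply_moves:
  commands:
    - [[0.0031,0.0025,0.001,0],[0.0062,0.0051,0.0015,0],[0.0093,0.0076,0.0015,0],[0.0124,0.0102,0.0005,0],[0.0154,0.0127,-0.001,0],[0.0154,0.0127,-0.001,0]]

```text
t: 9.82
ee_pos: [588.8, 233.1, 253.9]
orientation: [1.821, 0.656, -1.822]
ft_force: [-3.8, -1.6, 4.1]
width: 49.8
```

```bash
python3 g.py g8
```

```text
9.825 [588.81 233.1  253.92] -50.40377264177455 [-3.77 -1.58  4.13] 49.82976729755605 [ 0.36  0.63  1.69 -0.    0.82  1.24]
[581. 230.  64.] 0.97 [[311.62 247.38]]
[475. 430.   1.] 0.67 [[ 78.75 163.92]]
[[316.72 248.87]]
```

View pics/g8s.png

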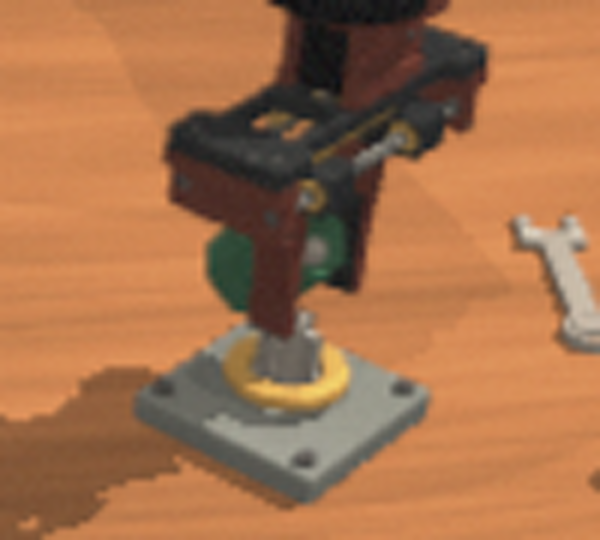

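View pics/g8.png

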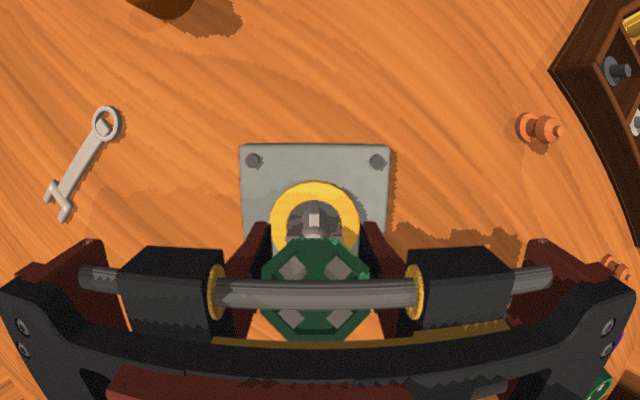

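The cap is about 70° over and still centred in the pads. I'll continue past 90° and start down the far side.

>>> apply_moves:
  commands:
    - [[0.0039,0.0032,0,0],[0.0077,0.0064,-0.001,0],[0.0116,0.0095,-0.002,0],[0.015,0.0124,-0.004,0],[0.0175,0.0144,-0.007,0],[0.02,0.0165,-0.01,0],[0.02,0.0165,-0.01,0]]

```text
t: 10.85
ee_pos: [609.3, 249.7, 243.7]
orientation: [1.823, 0.656, -1.82]
ft_force: [-0.4, -0.0, 2.8]
width: 49.6
```

```bash
python3 g.py g9
```

```text
10.85 [609.26 249.73 243.66] -50.41313913936117 [-0.35 -0.02  2.8 ] 49.641904742554495 [0.37 0.67 1.63 0.   0.84 1.25]
[[316.13 295.47]]
```

View pics/g9s.png

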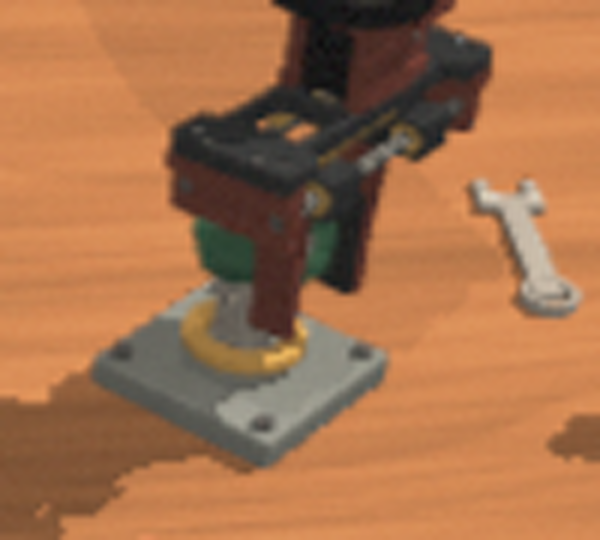

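View pics/g9.png

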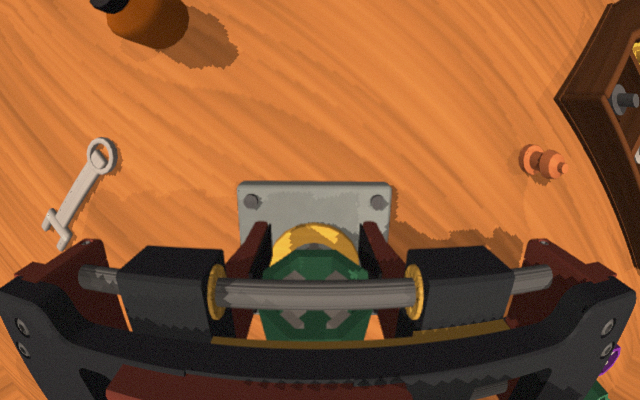

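```bash
cat > z.py <<'E'
from h import *
import sys
w=cam("wrist"); save(w,sys.argv[1]+".png",(230,200,400,350),4)
t=cam("scene");s=readout.get_obs(); u=proj(t,[s["ee_pos"]-[0,0,163]])[0].astype(int)
save(t,sys.argv[1]+"s.png",(u[0]-25,u[1]-25,u[0]+30,u[1]+25),14)
E
python3 z.py z1
```

```text
(no output)
```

View pics/z1.png

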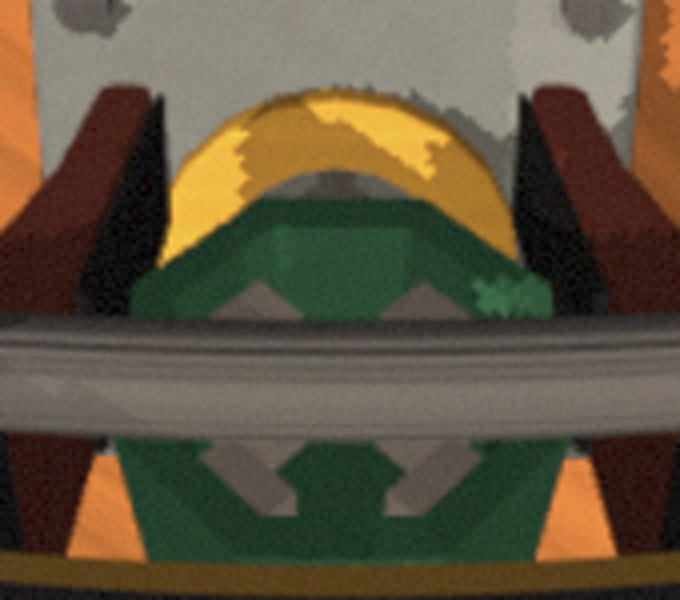

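View pics/z1s.png

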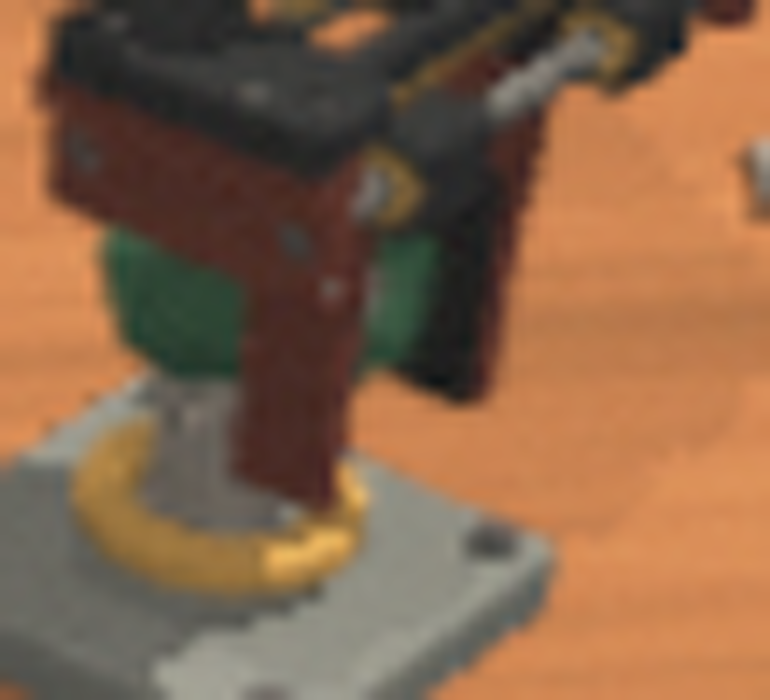

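I'll fit the cap's tilt and offset numerically from the rim corners in this crop: (250,200), (435,200), (552,280), (130,290) and the lower sides (565,440), (125,445).

```bash
cat > fit.py <<'E'
from h import *
from scipy.optimize import least_squares
np.set_printoptions(precision=2,suppress=True)
def fit(px,ks,th0):
    # ks: rim corner index; corner angle 22.5+45k in (u, w) with w = cap radial axis. rotation theta about u from mouth-up
    w=cam("wrist"); s=readout.get_obs(); R=cv2.Rodrigues(s["orientation"])[0]
    U=R[:,1]; U=U/np.linalg.norm(U); V=-R[:,2]; Z=np.array([0,0,1.]); o=s["ee_pos"]-[0,0,163]
    a=np.radians(22.5+45*np.array(ks)); r=25/np.cos(np.radians(22.5))
    def pts(p):
        th,v,z,u=p; n=np.sin(th)*V+np.cos(th)*Z; W=np.cos(th)*V-np.sin(th)*Z
        return o+u*U+v*V+z*Z+24*n+r*np.cos(a)[:,None]*U+r*np.sin(a)[:,None]*W
    f=lambda p:(proj(w,pts(p),True)-px).ravel()
    g=least_squares(f,[th0,0,0,0]); print("tilt",np.degrees(g.x[0]),"cap centre rel pad v,z,u",g.x[1:],"rms",np.sqrt(np.mean(g.fun**2)))
    print(g.fun.reshape(-1,2))
if __name__=="__main__":
    px=np.array([[250,200],[435,200],[552,280],[130,290],[565,440],[125,445]])/4+[230,200]
    # u sign: check both
    for ks in ([2,1,0,3,7,4],[1,2,3,0,4,7]):
        for t in (1.0,1.6): fit(px,ks,t)
E
python3 fit.py
```

```text
tilt -2.9286388439211097 cap centre rel pad v,z,u [-9.92 -4.73 -0.22] rms 2.7146283186883484
[[-0.68 -2.83]
 [ 0.95 -2.85]
 [ 2.42  4.87]
 [-1.5   2.43]
 [-4.5  -0.15]
 [ 3.34 -1.33]]
tilt -2.933080805727088 cap centre rel pad v,z,u [-9.92 -4.72 -0.23] rms 2.7141853689195368
[[-0.69 -2.83]
 [ 0.95 -2.85]
 [ 2.42  4.87]
 [-1.5   2.43]
 [-4.5  -0.15]
 [ 3.34 -1.33]]
tilt 36.82346894325368 cap centre rel pad v,z,u [-426.63 -698.84    1.77] rms 40.16048702922127
[[ 26.59  21.39]
 [-26.43  21.39]
 [-60.5    6.08]
 [ 61.41   3.57]
 [-63.78 -27.24]
 [ 62.7  -28.5 ]]
tilt 30.61112358978451 cap centre rel pad v,z,u [-344.44 -559.15    1.36] rms 40.86553697727768
[[ 27.3   20.52]
 [-27.14  20.52]
 [-62.19   6.23]
 [ 63.1    3.71]
 [-65.46 -25.68]
 [ 64.38 -26.94]]
```

```bash
cat > ov.py <<'E'
from h import *
import sys
def overlay(name,cands,crop=(230,200,400,350),sc=4):
    w=cam("wrist"); s=readout.get_obs(); R=cv2.Rodrigues(s["orientation"])[0]
    U=R[:,1]; V=-R[:,2]; Z=np.array([0,0,1.]); o=s["ee_pos"]-[0,0,163]
    a=np.radians(22.5+45*np.arange(8)); r=25/np.cos(np.radians(22.5))
    x0,y0,x1,y1=crop
    outs=[]
    for th,v,z,u in cands:
        c=cv2.resize(w["color"][y0:y1,x0:x1,::-1],None,fx=sc,fy=sc,interpolation=cv2.INTER_CUBIC)
        t=np.radians(th); n=np.sin(t)*V+np.cos(t)*Z; W=np.cos(t)*V-np.sin(t)*Z
        ctr=o+u*U+v*V+z*Z
        for h,rr,col in ((24,r,(0,0,255)),(-24,r,(255,0,0)),(24,r*.8,(0,255,255))):
            P=ctr+h*n+rr*np.cos(a)[:,None]*U+rr*np.sin(a)[:,None]*W
            q=((proj(w,P,True)-[x0,y0])*sc+sc/2-.5).astype(int)
            cv2.polylines(c,[q.reshape(-1,1,2)],True,col,1)
        for k in range(4):
            b=np.pi/4+k*np.pi/2; e=np.cos(b)*U+np.sin(b)*W; f=-np.sin(b)*U+np.cos(b)*W
            P=np.array([ctr+16*n+rr*e+g*f for rr,g in ((12.5,-4),(12.5,4),(20,4),(20,-4))])
            q=((proj(w,P,True)-[x0,y0])*sc+sc/2-.5).astype(int); cv2.polylines(c,[q.reshape(-1,1,2)],True,(255,255,0),1)
        cv2.putText(c,str((th,v,z)),(5,20),0,.6,(255,255,255),1); outs.append(c)
    H=np.hstack(outs); k=min(1,800/H.shape[1],600/H.shape[0]); cv2.imwrite("pics/"+name,cv2.resize(H,None,fx=k,fy=k,interpolation=cv2.INTER_AREA))
if __name__=="__main__":
    overlay(sys.argv[1],eval(sys.argv[2]))
E
python3 ov.py o1.png "[(60,-8,8,0),(80,-8,8,0)]"
```

```text
(no output)
```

View pics/o1.png

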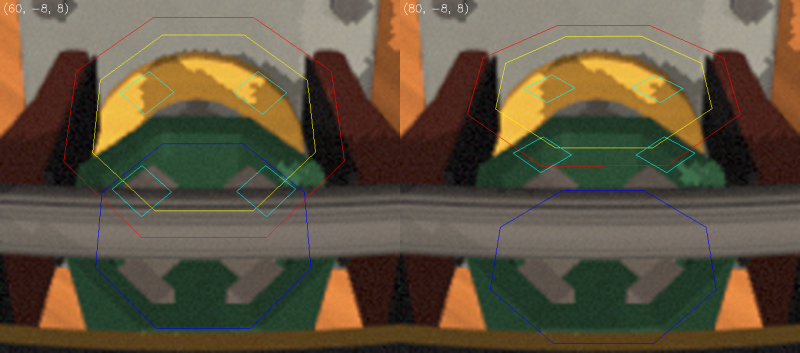

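```bash
cat > ov2.py <<'E'
from h import *
from ov import overlay
from scipy.optimize import least_squares
import sys
def solve(px,ks,ths):
    w=cam("wrist"); s=readout.get_obs(); R=cv2.Rodrigues(s["orientation"])[0]
    U=R[:,1]; V=-R[:,2]; Z=np.array([0,0,1.]); o=s["ee_pos"]-[0,0,163]
    a=np.radians(22.5+45*np.array(ks)); r=25/np.cos(np.radians(22.5)); out=[]
    for th in ths:
        t=np.radians(th); n=np.sin(t)*V+np.cos(t)*Z; W=np.cos(t)*V-np.sin(t)*Z
        f=lambda p:(proj(w,o+p[2]*U+p[0]*V+p[1]*Z+24*n+r*np.cos(a)[:,None]*U+r*np.sin(a)[:,None]*W,True)-px).ravel()
        g=least_squares(f,[-20,0,0]); print(th,np.round(g.x,1),np.round(np.sqrt(np.mean(g.fun**2)),2)); out.append((th,*[float(x) for x in np.round(g.x,1)]))
    return out
if __name__=="__main__":
    px=np.array([[250,200],[435,200]])/4+[230,200]
    c=solve(px,[2,1],[20,40,60,80])
    overlay("o2.png",c[:2]); overlay("o3.png",c[2:])
E
python3 ov2.py
```

```text
20 [-21.1   2.7  -0.3] 0.01
40 [-23.9  14.4  -0.3] 0.01
60 [-22.6  26.4  -0.3] 0.01
80 [-17.3  37.2  -0.3] 0.01
```

View pics/o2.png

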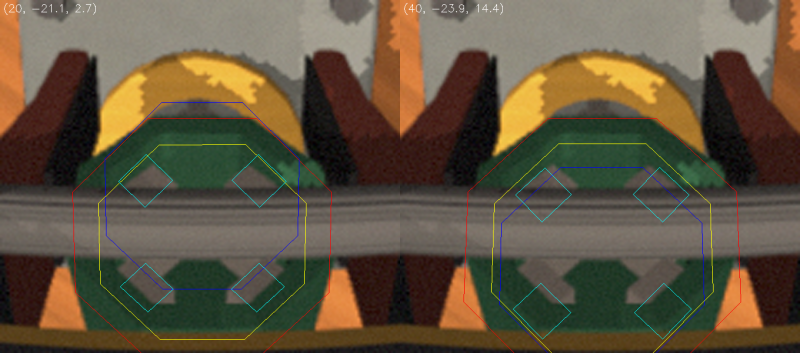

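View pics/o3.png

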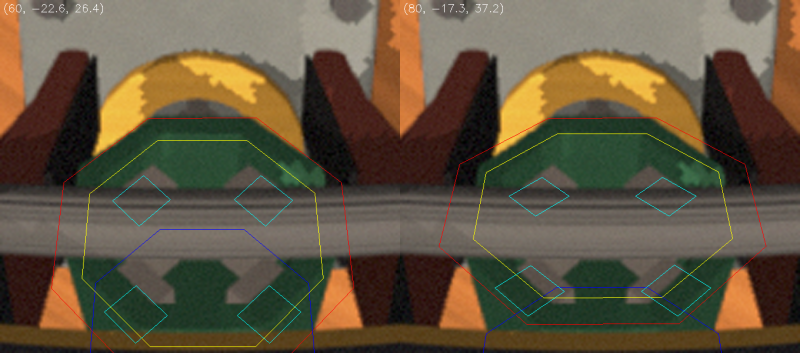

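The overlay fits are ambiguous. I'll lift clear and carry the cap to free desk, turned so the scene camera looks at the mouth, to see the tilt clearly.

>>> apply_moves:
  commands:
    - [[0,0,0.03,0],[0,0,0.06,0],[-0.026,-0.028,0.06,-0.12],[-0.056,-0.06,0.06,-0.26],[-0.088,-0.095,0.06,-0.4],[-0.115,-0.125,0.06,-0.54],[-0.129,-0.14,0.06,-0.68],[-0.129,-0.14,0.06,-0.69]]

```text
t: 12.5
ee_pos: [478.5, 108.5, 302.9]
orientation: [2.219, -0.0, -2.224]
ft_force: [-0.4, -0.4, -1.2]
width: 49.5
```

```bash
python3 g.py g10; python3 z.py z2
```

```text
12.5 [478.48 108.49 302.85] -89.99030990933143 [-0.4  -0.41 -1.2 ] 49.53872215942804 [ 0.2   0.38  1.99 -0.    0.77  1.77]
[582. 233.  65.] 0.63 [[151.16  76.73]]
[[158.97  76.14]]
```

View pics/z2s.png

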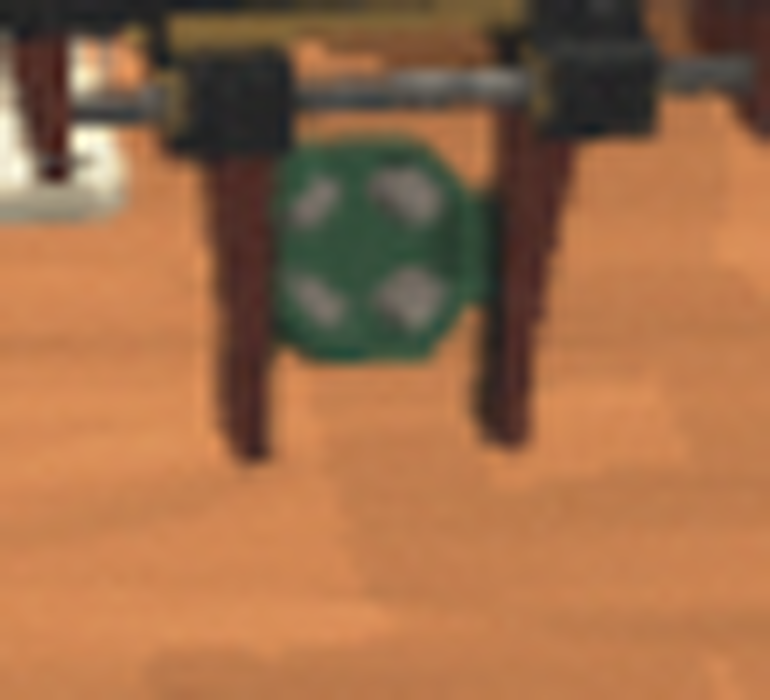

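View pics/g10.png

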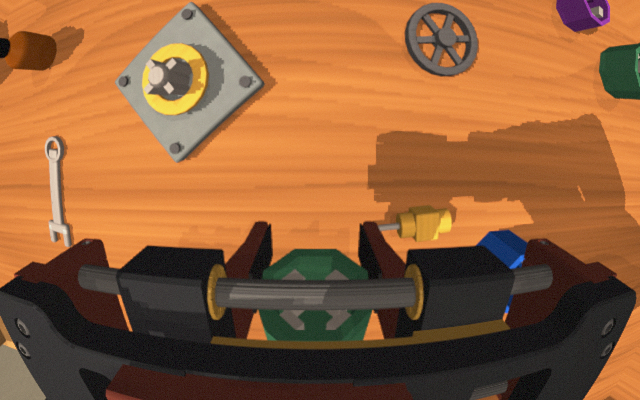

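The scene crop shows the mouth almost face-on (centre (365,250), fingertips at y≈455). So the cap is tilted about 63° and has slid up and back in the fingers. I'll lower it until the tips are just above the desk and release, so it settles on its side, a known resting state. Then I'll regrip for the second half.

>>> apply_moves:
  commands:
    - [[0,0,-0.05,0],[0,0,-0.1,0],[0,0,-0.117,0],[0,0,-0.117,0]]

```text
t: 13.25
ee_pos: [479.7, 109.6, 185.7]
orientation: [2.218, 0.001, -2.223]
ft_force: [-0.8, 0.2, -0.8]
width: 49.7
```

>>> apply_moves:
  commands:
    - [[0,0,0,0],[0,0,0,0],[0,0,0,0]]
  gripper: 0.075

```text
t: 13.62
ee_pos: [480.1, 109.4, 187.6]
orientation: [2.224, 0.001, -2.219]
ft_force: [-0.2, -0.0, -0.1]
width: 73.9
```

```bash
python3 g.py g11; python3 z.py z3
```

```text
13.625 [480.11 109.42 187.55] -89.95429187465662 [-0.24 -0.04 -0.06] 73.89829099287037 [0.2  0.61 2.02 0.   0.51 1.77]
[[49.48 62.45]]
```

View pics/z3s.png

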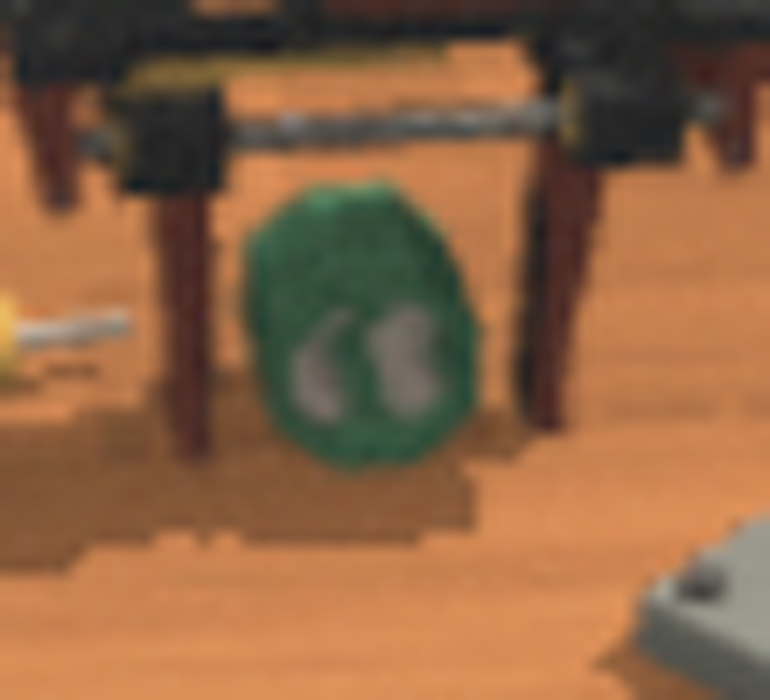

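View pics/z3.png

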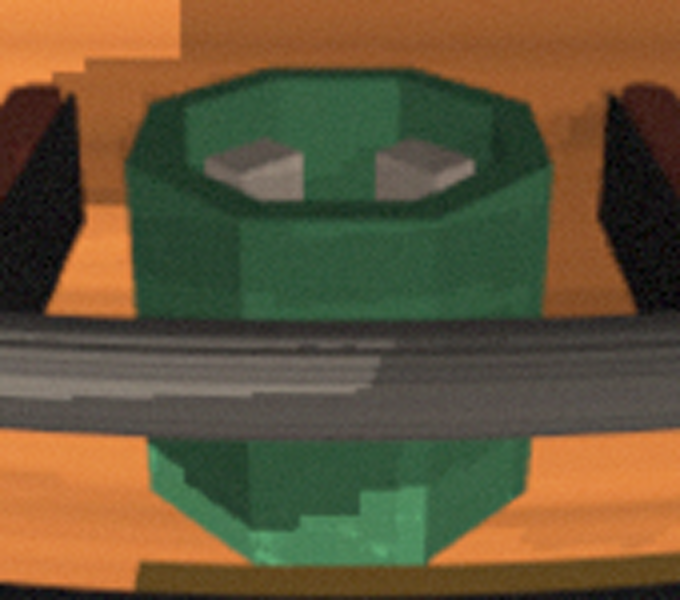

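The cap now lies on its side with the mouth facing +x. In the wrist crop the rim's far edge is (270,70)–(415,70) and its near edge is (240,215)–(435,215). I'll settle a moment and fit its position.

>>> apply_moves:
  commands:
    - [[0,0,0,0],[0,0,0,0]]

```text
t: 14.12
ee_pos: [479.7, 109.3, 186.3]
orientation: [2.221, 0.001, -2.221]
ft_force: [-0.4, -0.5, 0.2]
width: 74.9
```

```bash
python3 z.py z4; cat > fit2.py <<'E'
from fit import *
px=np.array([[270,70],[415,70],[535,105],[550,165],[435,213],[240,213],[127,165],[150,103]])/4+[230,200]
fit(px,[2,1,0,7,6,5,4,3],1.57)
E
python3 fit2.py; python3 -c "
from h import *
s=readout.get_obs();print(s['ee_pos'])"
```

```text
tilt 91.34994860488315 cap centre rel pad v,z,u [-12.43   0.79  -0.58] rms 0.6886745895839509
[[-0.59  0.27]
 [-0.66  0.26]
 [-1.63 -0.28]
 [ 0.94 -0.8 ]
 [ 0.91  0.54]
 [ 0.31  0.54]
 [-0.2  -0.79]
 [ 0.39  0.24]]
[479.6626072  109.31136425 186.34914293]
```

View pics/z4.png

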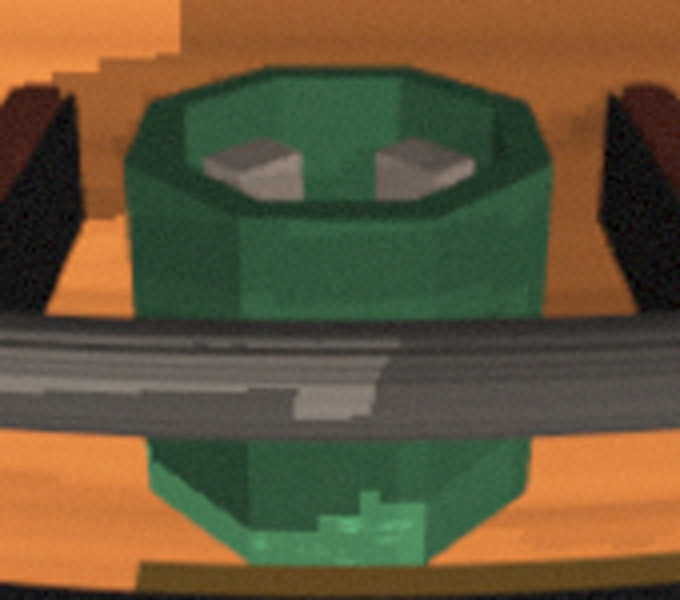

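The fit is clean (0.7 px): the cap lies at 91°, with its centre 12 mm behind the pads at about (467, 110). I'll regrip about 8 mm towards the mouth. Pressing the closed end on the spindle then has a long lever, and at 45° to the ribs they stay clear.

>>> apply_moves:
  commands:
    - [[-0.004,0,0.0015,0],[-0.004,0,0.0015,0]]

```text
t: 14.52
ee_pos: [475.3, 109.3, 188.0]
orientation: [2.22, 0.001, -2.221]
ft_force: [1.0, 0.1, 0.1]
width: 74.8
```

>>> apply_moves:
  commands:
    - [[0,0,0,0],[0,0,0,0],[0,0,0,0],[0,0,0,0]]
  gripper: 0.045

```text
t: 15.02
ee_pos: [475.7, 109.4, 187.9]
orientation: [2.221, 0.001, -2.221]
ft_force: [0.6, 0.6, 0.7]
width: 49.8
```

>>> apply_moves:
  commands:
    - [[0,0,0.04,0],[0,0,0.085,0],[0.02,0.01,0.12,0],[0.05,0.035,0.12,-0.02],[0.08,0.06,0.12,-0.04],[0.11,0.085,0.12,-0.06],[0.142,0.114,0.12,-0.096],[0.142,0.114,0.12,-0.096]]

```text
t: 16.02
ee_pos: [619.1, 225.0, 307.5]
orientation: [-2.174, 0.101, 2.171]
ft_force: [-1.1, -0.3, -1.3]
width: 49.8
```

```bash
python3 g.py g12; python3 z.py z5
```

```text
16.025 [619.06 224.97 307.5 ] -95.38539593081636 [-1.1  -0.26 -1.31] 49.8336402749562 [0.33 0.58 1.61 0.   0.94 2.  ]
[[317.78 252.43]]
```

View pics/g12.png

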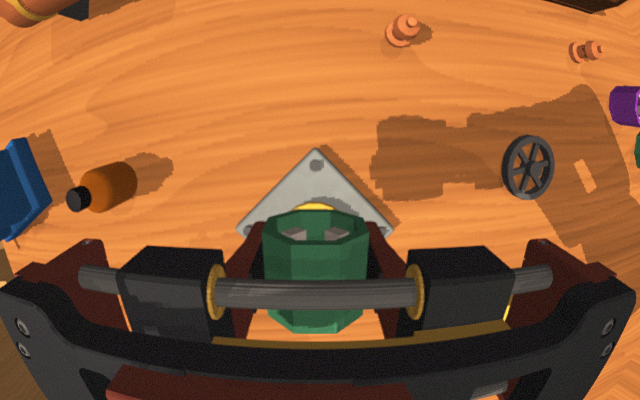

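View pics/g12s.png

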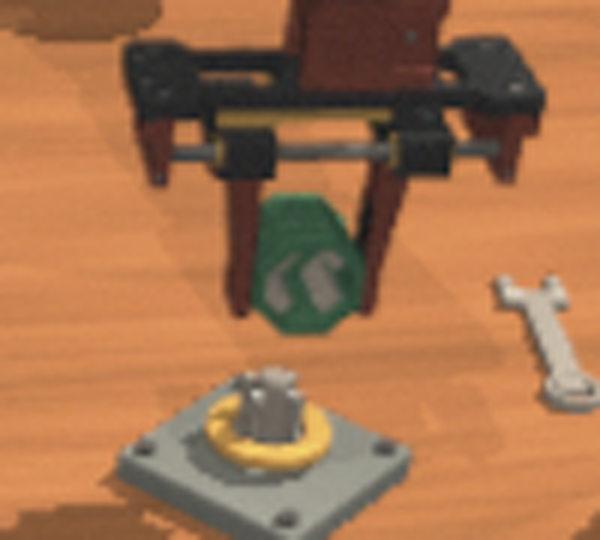

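The cap is held horizontally, mouth toward +x, with its closed end over the spindle (pad 36 mm beyond the spindle axis). Now I'll press it down onto the spindle along the arc.

>>> apply_moves:
  commands:
    - [[-0.001,0.001,-0.03,0],[-0.001,0.001,-0.051,0],[0,0.001,-0.058,0],[0.003,0.001,-0.0635,0],[0.0055,0.0005,-0.0685,0],[0.0055,0.0005,-0.0685,0]]

```text
t: 17.02
ee_pos: [623.9, 223.1, 240.4]
orientation: [-2.174, 0.104, 2.171]
ft_force: [1.2, -3.2, 2.9]
width: 50.3
```

```bash
python3 g.py g13; python3 z.py z6
```

```text
17.025 [623.89 223.11 240.4 ] -95.45295232712638 [ 1.21 -3.2   2.94] 50.26318631872986 [ 0.33  0.68  1.62 -0.    0.84  1.99]
[[315.98 306.42]]
```

View pics/z6.png

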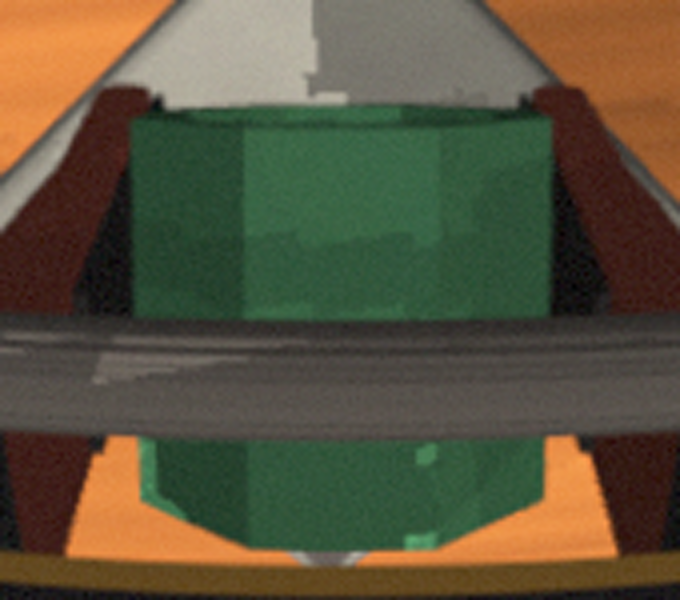

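View pics/z6s.png

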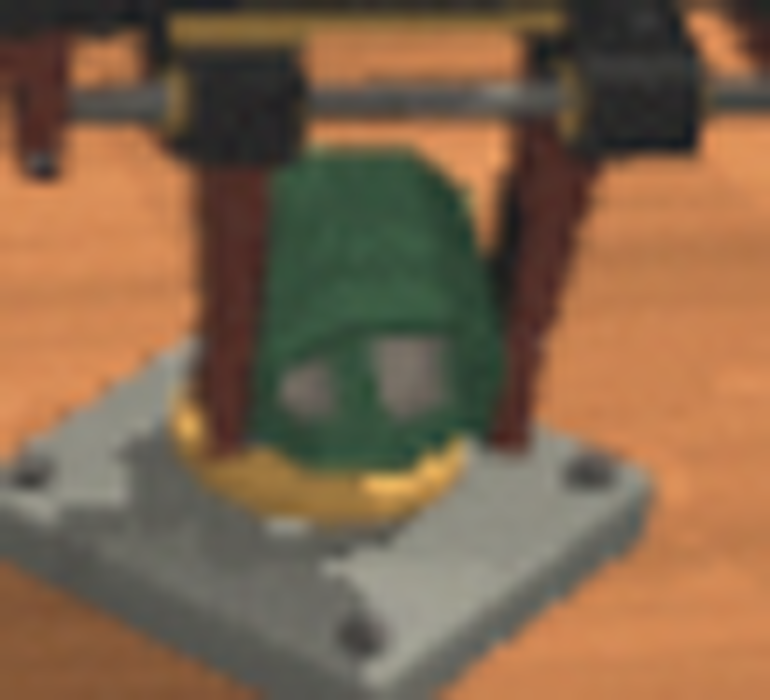

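It works: the cap is now about 20° past horizontal (mouth dipping) at only 3 N. Continuing.

>>> apply_moves:
  commands:
    - [[0.0018,0,-0.005,0],[0.003,0.0005,-0.011,0],[0.003,0.0005,-0.016,0],[0.0025,0.001,-0.02,0],[0.0015,0.001,-0.024,0],[0.0015,0.001,-0.024,0]]

```text
t: 18.02
ee_pos: [626.9, 224.5, 217.4]
orientation: [-2.179, 0.102, 2.165]
ft_force: [7.0, -5.5, 7.4]
width: 49.7
```

```bash
python3 g.py g14; python3 z.py z7
```

```text
18.025 [626.87 224.45 217.45] -95.43213081779828 [ 7.   -5.51  7.41] 49.741968872576834 [ 0.33  0.72  1.62 -0.    0.8   1.99]
[582. 228.  66.] 0.67 [[318.46 338.01]]
[635. 221.  52.] 0.41 [[322.32 238.6 ]]
[[319.48 335.34]]
```

View pics/z7.png

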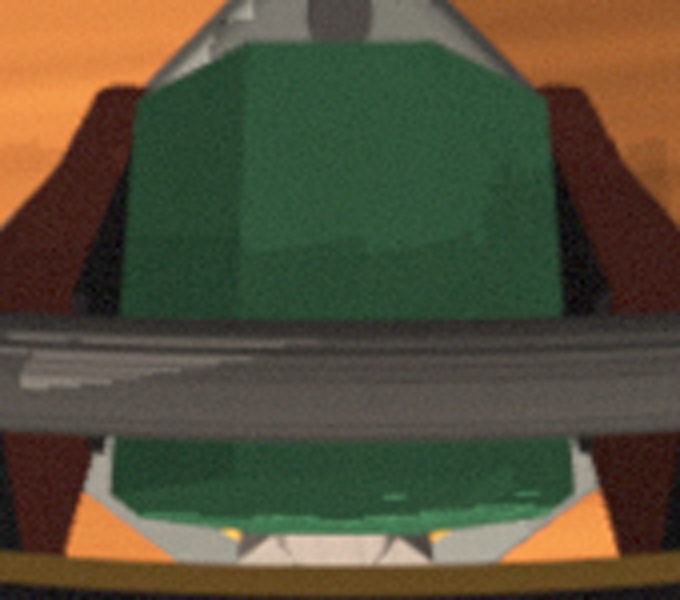

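View pics/z7s.png

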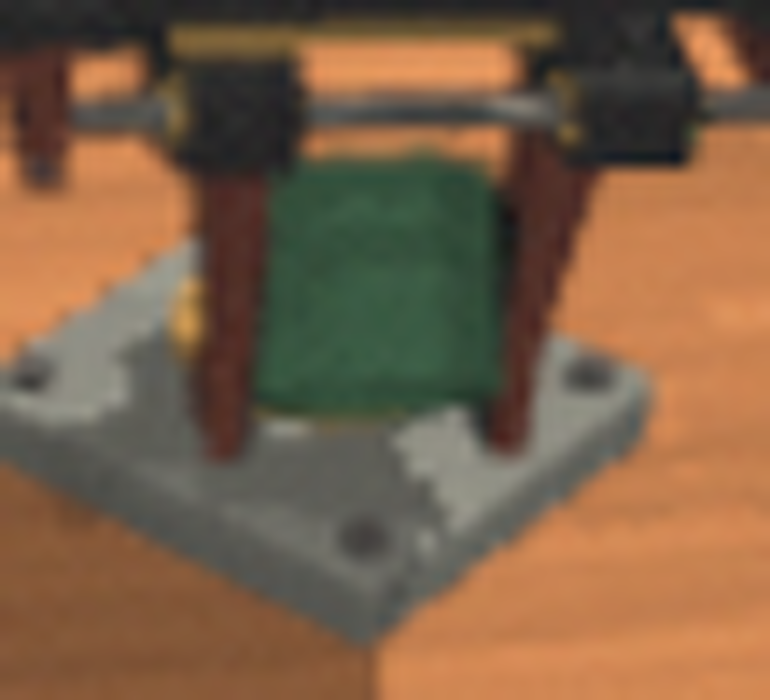

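```bash
cat > fit3.py <<'E'
from h import *
from scipy.optimize import least_squares
np.set_printoptions(precision=2,suppress=True)
def fit(px,ks,hs,th0):
    w=cam("wrist"); s=readout.get_obs(); R=cv2.Rodrigues(s["orientation"])[0]
    U=R[:,1]; V=-R[:,2]; Z=np.array([0,0,1.]); o=s["ee_pos"]-[0,0,163]
    a=np.radians(22.5+45*np.array(ks)); r=25/np.cos(np.radians(22.5)); h=np.array(hs)[:,None]
    def pts(p):
        th,v,z,u=p; n=np.sin(th)*V+np.cos(th)*Z; W=np.cos(th)*V-np.sin(th)*Z
        return o+u*U+v*V+z*Z+h*n+r*np.cos(a)[:,None]*U+r*np.sin(a)[:,None]*W
    g=least_squares(lambda p:(proj(w,pts(p),True)-px).ravel(),[th0,0,0,0],loss="soft_l1")
    print("tilt",np.degrees(g.x[0]),"v,z,u",g.x[1:]); print((proj(w,pts(g.x),True)-px))
    return g.x
if __name__=="__main__":
    from ov import overlay
    px=np.array([[245,40],[435,40],[545,95],[140,100],[113,490],[572,490]])/4+[230,200]
    x=fit(px,[5,6,7,4,4,7],[24,24,24,24,-24,-24],2.4)
    overlay("o7.png",[(round(float(np.degrees(x[0]))),*[float(q) for q in np.round(x[1:],1)])])
E
python3 fit3.py
```

```text
tilt 135.7098926076046 v,z,u [-6.6  11.41 -0.52]
[[ 0.94  0.22]
 [-0.01  0.21]
 [ 0.2   0.51]
 [-0.55 -0.71]
 [-0.41 -0.13]
 [-0.03 -0.18]]
```

View pics/o7.png

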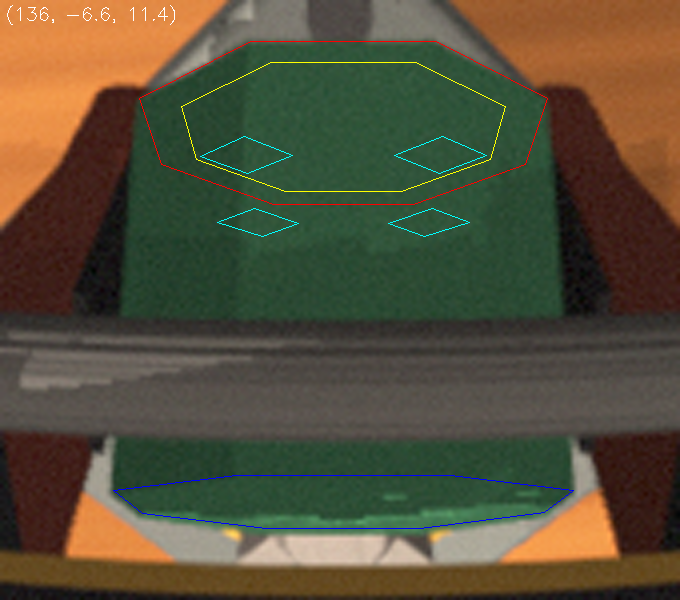

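The fit overlays almost perfectly: tilt 136°, cap centre (−6.6, +11.4) mm from the pads. A little more is needed before it will fall the right way, so I'll press down 10 mm further.

>>> apply_moves:
  commands:
    - [[-0.0005,0,-0.004,0],[-0.001,0,-0.008,0],[-0.0015,0,-0.0115,0],[-0.0015,0,-0.0115,0]]

```text
t: 18.88
ee_pos: [627.0, 224.5, 207.7]
orientation: [-2.184, 0.1, 2.159]
ft_force: [10.3, -8.7, 13.7]
width: 50.0
```

```bash
python3 g.py g15; python3 z.py z8
```

```text
18.875 [627.   224.53 207.66] -95.42410485427999 [10.33 -8.7  13.73] 49.97368023122425 [ 0.33  0.73  1.62 -0.    0.78  1.99]
[[320.23 348.39]]
```

View pics/z8.png

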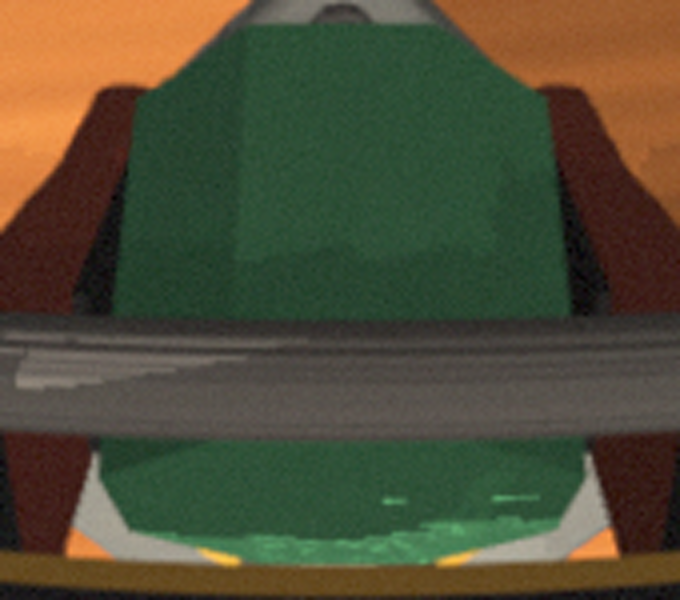

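```bash
cat > fit4.py <<'E'
from fit3 import *
from ov import overlay
px=np.array([[245,23],[437,23],[545,95],[138,98],[100,478],[584,475]])/4+[230,200]
x=fit(px,[5,6,7,4,4,7],[24,24,24,24,-24,-24],2.5)
overlay("o8.png",[(round(float(np.degrees(x[0]))),*[float(q) for q in np.round(x[1:],1)])])
E
python3 fit4.py
```

```text
tilt 143.48345392085488 v,z,u [-3.83 15.2  -0.77]
[[ 1.02  0.2 ]
 [-0.55  0.19]
 [ 0.49  0.19]
 [-0.24 -0.53]
 [-0.3  -0.42]
 [-0.06  0.29]]
```

View pics/o8.png

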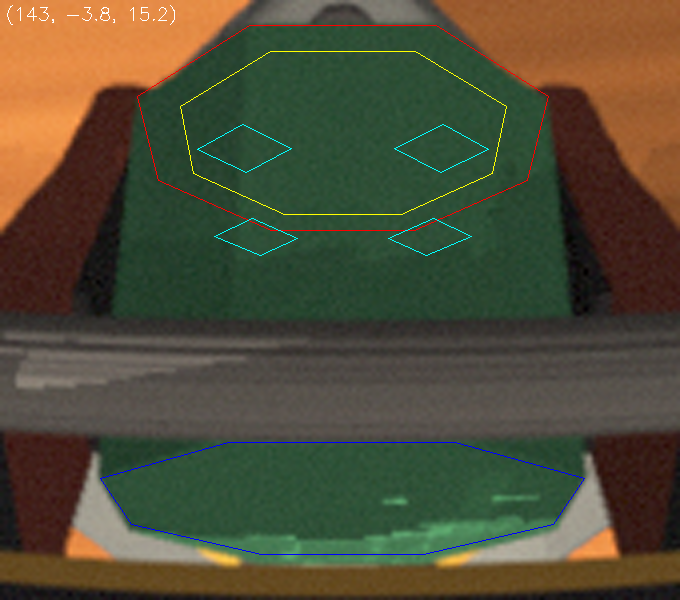

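Tilt is 143°, just past balance (about 138–140°). I'll press 5 mm more on the spindle for margin while the fingertips still clear the base.

>>> apply_moves:
  commands:
    - [[0.0,0,-0.003,0],[0.001,0,-0.006,0],[0.001,0,-0.006,0],[0.001,0,-0.006,0]]

```text
t: 19.73
ee_pos: [628.2, 224.9, 202.1]
orientation: [-2.184, 0.1, 2.158]
ft_force: [9.0, -7.1, 16.2]
width: 50.1
```

```bash
python3 g.py g16; python3 z.py z9
```

```text
19.725 [628.18 224.86 202.09] -95.44437449192328 [ 8.98 -7.14 16.21] 50.05701409568825 [ 0.33  0.74  1.62 -0.    0.77  1.99]
[[321.44 357.17]]
```

View pics/z9.png

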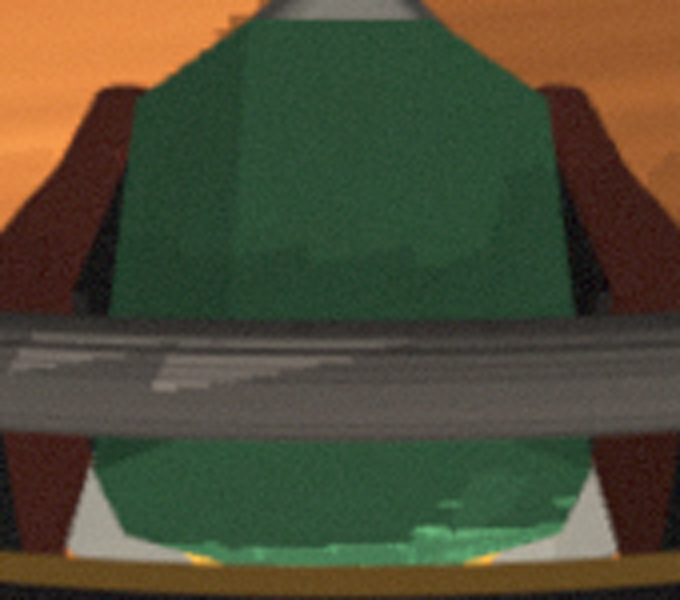

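>>> apply_moves:
  commands:
    - [[0,0,0.04,0],[0,0,0.08,0],[-0.03,-0.022,0.09,0],[-0.07,-0.055,0.09,0],[-0.11,-0.09,0.09,0],[-0.148,-0.12,0.08,0],[-0.148,-0.12,0.04,0],[-0.148,-0.12,0.005,0]]

```text
t: 20.98
ee_pos: [475.7, 104.6, 202.3]
orientation: [-2.173, 0.104, 2.171]
ft_force: [0.4, -0.3, -2.4]
width: 49.9
```

```bash
python3 g.py g17; python3 z.py z10
```

```text
20.975 [475.7  104.59 202.35] -95.52102065739827 [ 0.43 -0.28 -2.37] 49.93903098385712 [0.19 0.57 2.03 0.   0.54 1.86]
[582. 234.  66.] 0.7 [[41.02 89.23]]
[[51.4 85.4]]
```

View pics/z10.png

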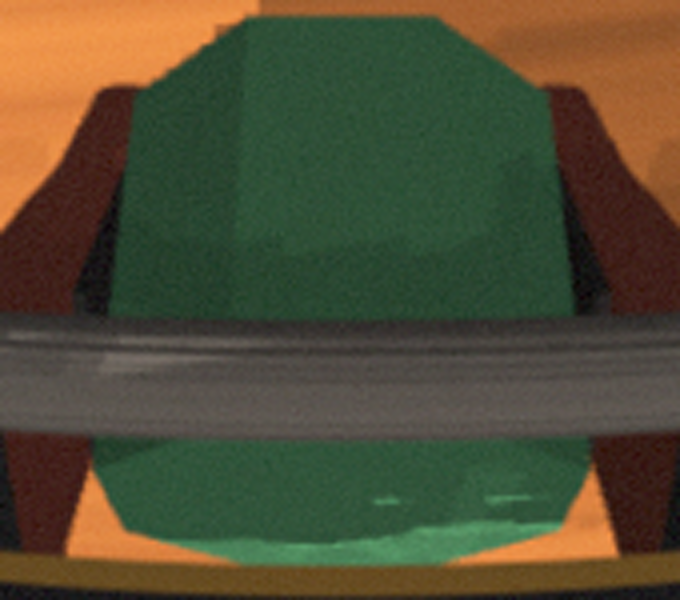

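View pics/z10s.png

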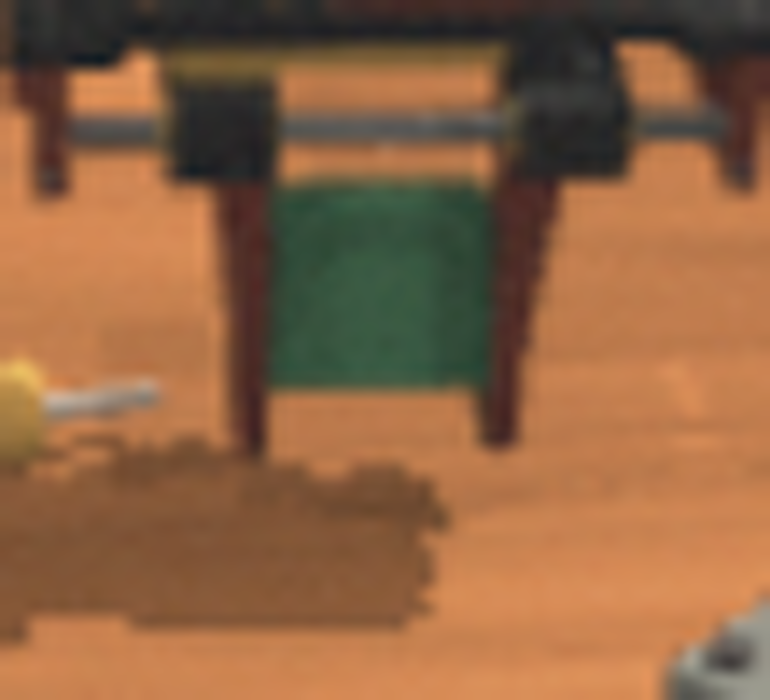

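>>> apply_moves:
  commands:
    - [[0,0,-0.012,0],[0,0,-0.0185,0],[0,0,-0.0185,0]]

```text
t: 21.6
ee_pos: [476.0, 104.8, 184.1]
orientation: [-2.172, 0.104, 2.174]
ft_force: [-0.5, 0.4, -1.1]
width: 50.1
```

>>> apply_moves:
  commands:
    - [[0,0,0,0],[0,0,0,0],[0,0,0,0]]
  gripper: 0.06

```text
t: 21.98
ee_pos: [476.3, 104.8, 184.7]
orientation: [-2.173, 0.103, 2.172]
ft_force: [0.2, -0.1, 1.2]
width: 59.9
```

```bash
python3 g.py g18; python3 z.py z11
```

```text
21.975 [476.32 104.85 184.67] -95.45694664952393 [ 0.19 -0.13  1.17] 59.90999506771973 [0.19 0.61 2.03 0.   0.5  1.86]
[580. 232.  61.] 0.81 [[25.33 93.02]]
[[26.68 85.62]]
```

View pics/z11.png

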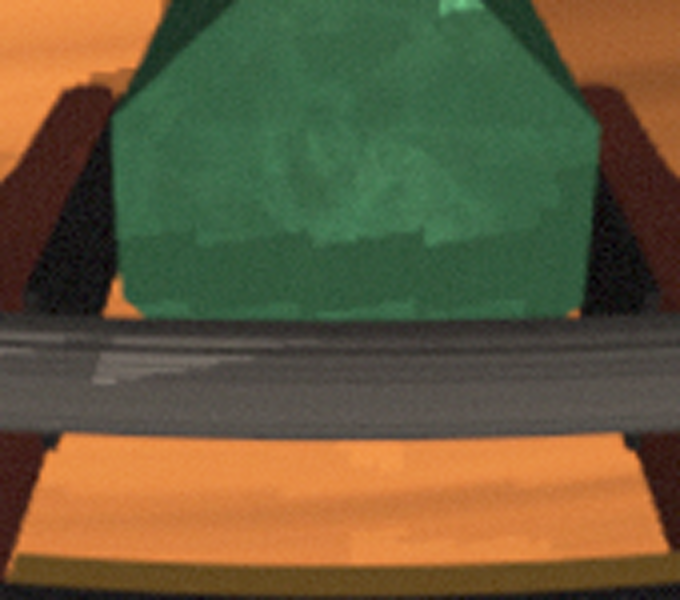

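View pics/z11s.png

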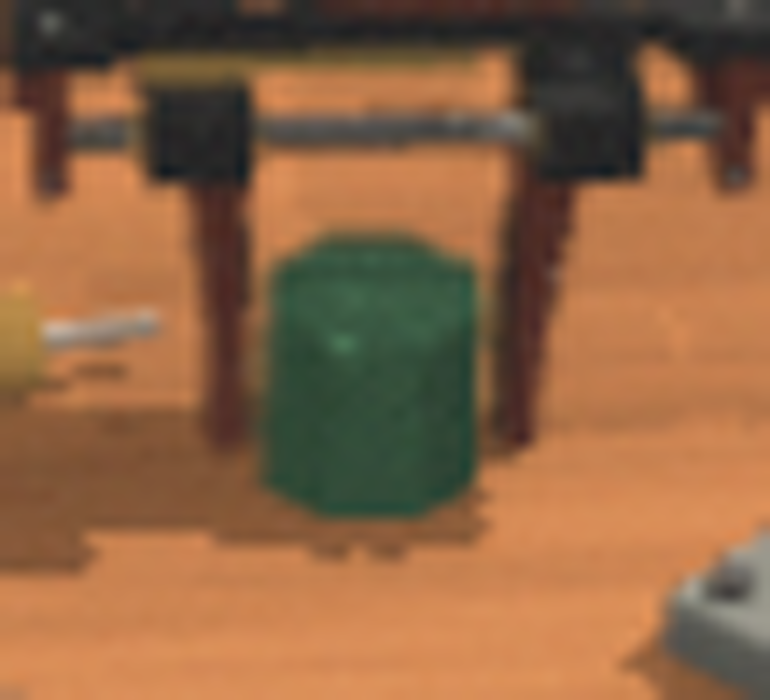

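The cap stands mouth-down: only its closed top shows, at wrist-crop (115–600, 0–320). I'll open fully and wait so step 1 registers cleanly, then measure for the regrip.

>>> apply_moves:
  commands:
    - [[0,0,0.005,0],[0,0,0.01,0],[0,0,0.01,0],[0,0,0.01,0],[0,0,0.01,0]]
  gripper: 0.08

```text
t: 22.85
ee_pos: [476.1, 104.8, 194.3]
orientation: [-2.172, 0.103, 2.173]
ft_force: [-0.6, -0.2, -0.7]
width: 79.9
```

```bash
python3 g.py g19; python3 -c "
from h import *
w=cam('wrist'); save(w,'z12.png',(230,150,400,300),4)"
```

```text
22.85 [476.11 104.82 194.34] -95.45188478853652 [-0.63 -0.24 -0.72] 79.91098711706822 [0.19 0.59 2.03 0.   0.52 1.86]
[580. 231.  66.] 0.87 [[34.09 91.62]]
[[40.57 85.3 ]]
```

View pics/z12.png

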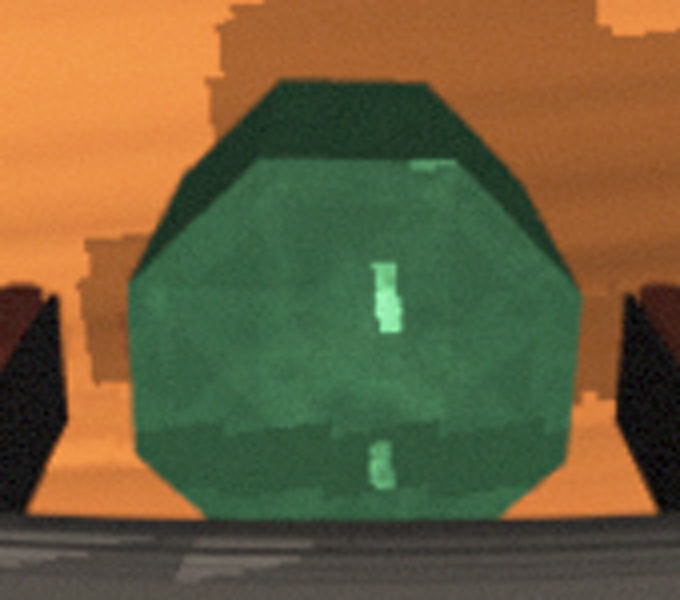

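The top octagon's corners in the crop are (258,158), (458,158), (580,292), (568,458), (138,458) and (129,290). I'll fit its centre and yaw.

```bash
cat > oct.py <<'E'
from h import *
from scipy.optimize import least_squares
np.set_printoptions(precision=2,suppress=True)
w=cam("wrist"); s=readout.get_obs()
px=np.array([[258,158],[458,158],[580,292],[568,458],[138,458],[129,290]])/4+[230,150]
P=ray(w,px,48,True)[:,:2]; print(P)
R=cv2.Rodrigues(s["orientation"])[0]; U=R[:2,1]; V=-R[:2,2]
ks=np.array([2,1,0,7,4,3]); r=25/np.cos(np.radians(22.5))
def f(p):
    a=np.radians(22.5+45*ks)+p[2]
    return (p[:2]+r*np.cos(a)[:,None]*U+r*np.sin(a)[:,None]*V-P).ravel()
g=least_squares(f,[480,105,0]); print(g.x[:2],np.degrees(g.x[2]),np.sqrt(np.mean(g.fun**2)))
print("shift",g.x[:2]-s["ee_pos"][:2])
E
python3 oct.py
```

```text
[[514.6  110.32]
 [512.6   89.4 ]
 [496.25  77.01]
 [475.85  78.95]
 [480.66 128.27]
 [501.22 126.1 ]]
[488.57 102.52] -0.3236299951807022 0.20914912984990866
shift [12.46 -2.33]
```

>>> apply_moves:
  commands:
    - [[0.0125,-0.0023,0,-0.006],[0.0125,-0.0023,-0.0035,-0.006],[0.0125,-0.0023,-0.0035,-0.006]]

```text
t: 23.48
ee_pos: [488.6, 102.4, 190.5]
orientation: [-2.169, 0.11, 2.17]
ft_force: [0.0, 0.5, -0.0]
width: 80.0
```

>>> apply_moves:
  commands:
    - [[0,0,0,0],[0,0,0,0],[0,0,0,0],[0,0,0,0],[0,0,0,0]]
  gripper: 0.04

```text
t: 24.1
ee_pos: [488.6, 102.5, 191.0]
orientation: [-2.169, 0.11, 2.17]
ft_force: [-0.4, -0.7, 0.1]
width: 50.2
```

>>> apply_moves:
  commands:
    - [[0,0,0.04,0],[0,0,0.085,0.1],[0.015,0.02,0.1,0.25],[0.03,0.04,0.1,0.4],[0.045,0.06,0.1,0.55],[0.055,0.074,0.1,0.7],[0.06,0.081,0.1,0.788],[0.06,0.081,0.1,0.788]]

```text
t: 25.1
ee_pos: [548.6, 183.9, 290.5]
orientation: [1.824, 0.652, -1.825]
ft_force: [0.0, -0.1, -1.8]
width: 50.2
```

```bash
python3 g.py g20
```

```text
25.1 [548.62 183.88 290.55] -50.66086341671594 [ 0.03 -0.07 -1.85] 50.204430205696816 [0.3  0.51 1.81 0.   0.83 1.19]
[582. 229.  66.] 0.86 [[295.23 138.21]]
[[297.64 139.04]]
```

View pics/g20.png

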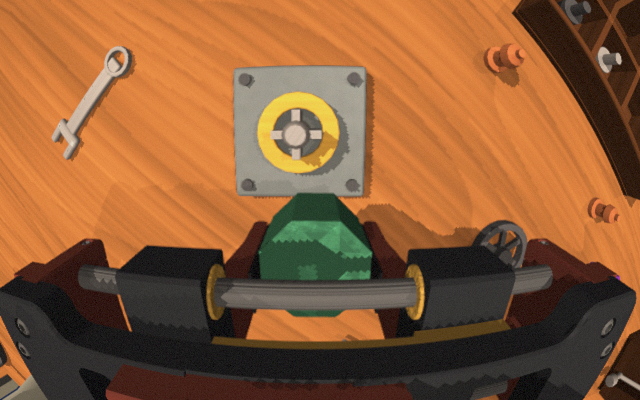

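View pics/g20s.png

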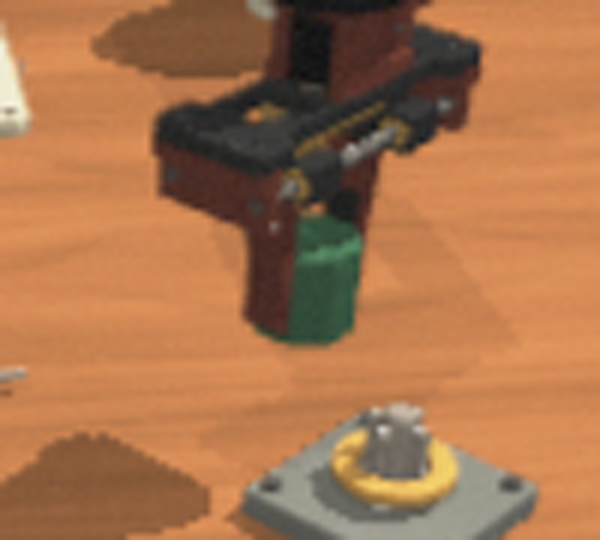

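The cap is held mouth-down. I'll measure the spindle and the held cap's top with the same camera so calibration bias cancels. First an enlarged crop of both.

```bash
cat > y.py <<'E'
from h import *
w=cam("wrist"); save(w,"y1.png",(225,55,375,205),5); save(w,"y2.png",(240,180,390,330),5)
E
python3 y.py
```

```text
(no output)
```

View pics/y1.png

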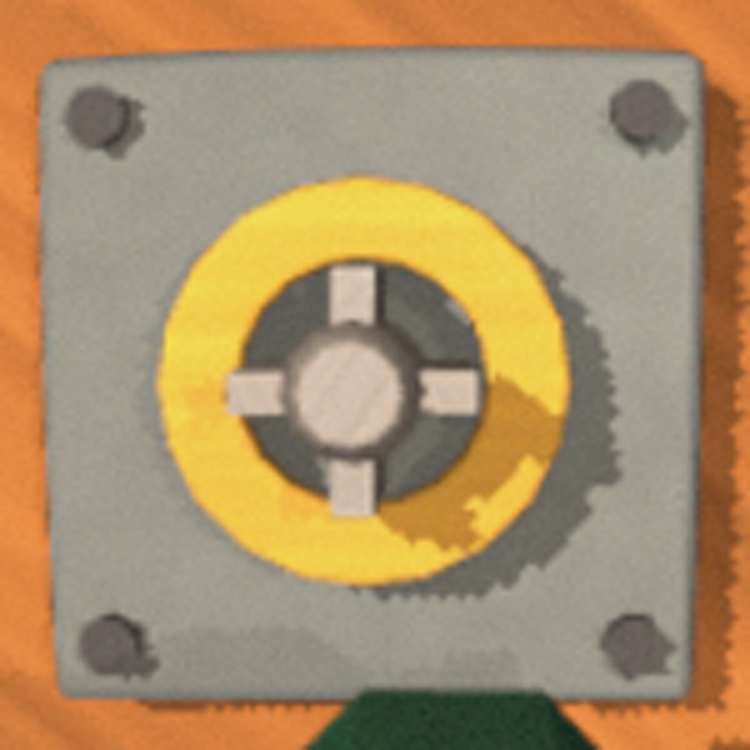

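View pics/y2.png

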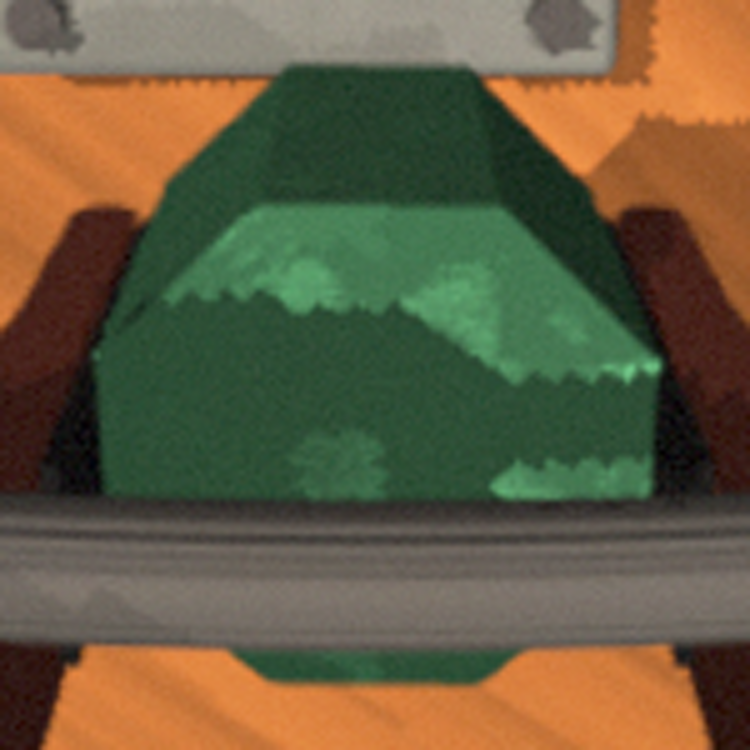

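```bash
cat > oct2.py <<'E'
from h import *
from scipy.optimize import least_squares
np.set_printoptions(precision=2,suppress=True)
w=cam("wrist"); s=readout.get_obs()
R=cv2.Rodrigues(s["orientation"])[0]; U=R[:2,1]; V=-R[:2,2]; r=25/np.cos(np.radians(22.5))
Q=np.array([[258,205],[508,205],[660,358],[97,355],[270,683],[480,683]])/5+[240,180]
Q2=np.array([[290,67],[470,67]])/5+[240,180]
z=s["ee_pos"][2]-143
P=np.r_[ray(w,Q,z,True)[:,:2],ray(w,Q2,z-48,True)[:,:2]]
ks=np.array([2,1,0,3,5,6,2,1])
def f(p):
    a=np.radians(22.5+45*ks)+p[2]
    return (p[:2]+r*np.cos(a)[:,None]*U+r*np.sin(a)[:,None]*V-P).ravel()
g=least_squares(f,[480,105,0]); c=g.x[:2]; print("cap",c,np.degrees(g.x[2]),np.sqrt(np.mean(g.fun**2)))
d=c-s["ee_pos"][:2]; print("cap rel tcp u,v",d@U,d@V)
o=np.array([225,55])
A=ray(w,[np.array([350,393])/5+o],64,True)[0]; B=ray(w,[np.array([353,391])/5+o],58,True)[0]; C=ray(w,[np.array([364,381])/5+o],34,True)[0]
D=ray(w,np.array([[42,60],[705,53],[690,696],[58,694]])/5+o,18,True)
print(A,B,C,D.mean(0))
E_=ray(w,np.array([[353,265],[353,517],[228,391],[478,391]])/5+o,58,True)
for i,j in((0,1),(2,3)):
    q=E_[i]-E_[j]; print(np.linalg.norm(q),np.degrees(np.arctan2(q[1],q[0]))%90)
for i in range(4):
    q=D[(i+1)%4]-D[i]; print("e",np.degrees(np.arctan2(q[1],q[0]))%90)
sp=(A[:2]+B[:2]+C[:2])/3; print("shift cap->spindle",sp-c,"tcp->spindle",sp-s["ee_pos"][:2])
E
python3 oct2.py
```

```text
cap [548.37 183.66] -0.5532390409045841 0.24167347491540375
cap rel tcp u,v -0.43240407712792145 0.3257631027249891
[583.37 229.85  64.  ] [583.32 229.77  58.  ] [583.51 229.69  34.  ] [583.7  229.89  18.  ]
34.82555166256597 38.800954153406884
34.348421382666864 38.77599416448854
e 39.07305007528711
e 38.98808986205145
e 39.06463356285673
e 38.96008173856862
shift cap->spindle [35.03 46.11] tcp->spindle [35.01 46.65]
```

The measurements agree well: shift (35.0, 46.3) mm, spline yaw 39.0° against jaw −50.7°, so it's already aligned. Moving over the spindle and starting down.

>>> apply_moves:
  commands:
    - [[0.02,0.026,0,0],[0.035,0.0463,0,0],[0.035,0.0463,-0.015,0],[0.035,0.0463,-0.03,0],[0.035,0.0463,-0.04,0],[0.035,0.0463,-0.046,0],[0.035,0.0463,-0.051,0],[0.035,0.0463,-0.051,0]]

```text
t: 26.35
ee_pos: [583.6, 229.7, 239.7]
orientation: [1.824, 0.652, -1.825]
ft_force: [0.5, -0.4, -2.0]
width: 49.9
```

The rim is at 48.7 mm with no contact force, already below the 50 mm tooth stop, so the slots have meshed. Sliding down to the ring and then home.

>>> apply_moves:
  commands:
    - [[0,0,-0.006,0],[0,0,-0.012,0],[0,0,-0.016,0],[0,0,-0.02,0],[0,0,-0.0235,0],[0,0,-0.0255,0],[0,0,-0.0255,0]]

```text
t: 27.22
ee_pos: [583.7, 229.9, 216.9]
orientation: [1.824, 0.652, -1.824]
ft_force: [-9.5, -3.9, 23.6]
width: 49.9
```

```bash
python3 g.py g21; python3 z.py z21
```

```text
27.225 [583.66 229.87 216.85] -50.64831805388343 [-9.49 -3.94 23.62] 49.878702826913994 [0.36 0.68 1.71 0.   0.75 1.24]
[[318.76 269.54]]
```

View pics/g21s.png

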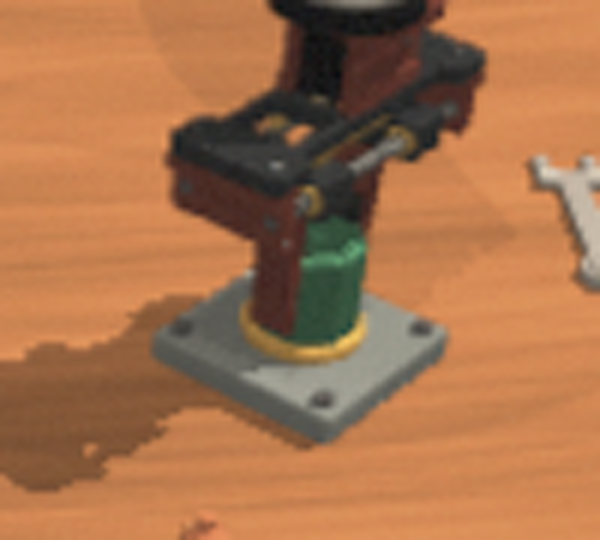

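View pics/g21.png

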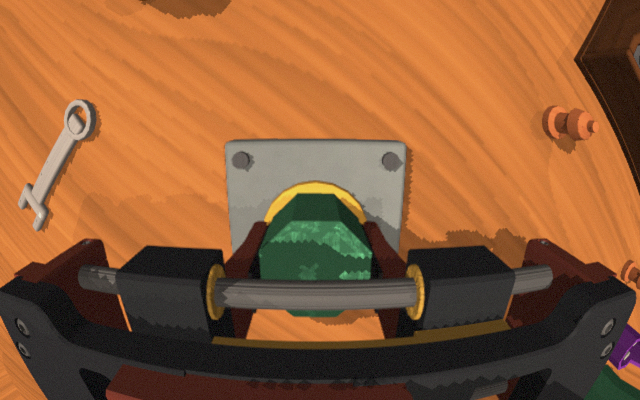

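TCP z puts the rim at 26 mm, and 23.6 N against an 11 N spring suggests the ring has bottomed out. I'll check that the cap hasn't slipped up in the fingers by comparing against the earlier crop.

>>> apply_moves:
  commands:
    - [[0,0,0,0],[0,0,0,0],[0,0,0,0]]

```text
t: 27.85
ee_pos: [583.6, 229.9, 216.9]
orientation: [1.824, 0.652, -1.824]
ft_force: [-8.4, -3.0, 23.0]
width: 49.8
```

```bash
python3 - <<'E'
from h import *
w=cam("wrist"); save(w,"y3.png",(240,180,390,330),5); s=readout.get_obs(); print(s["t"],s["ee_pos"],s["ft_force"],s["width"])
for d in models.place_of("scene","cap_mid"): print(np.round(d["position"]),round(d["conf"],2))
E
```

```text
27.9 [583.62923252 229.88092504 216.88891839] [-8.56976594 -2.85685138 23.62064586] 50.05397521189953
[396. -97.  34.] 0.96
[ 639. -282.   33.] 0.76
[ 701. -198.   27.] 0.76
[580. 228.  49.] 0.68
```

View pics/y3.png

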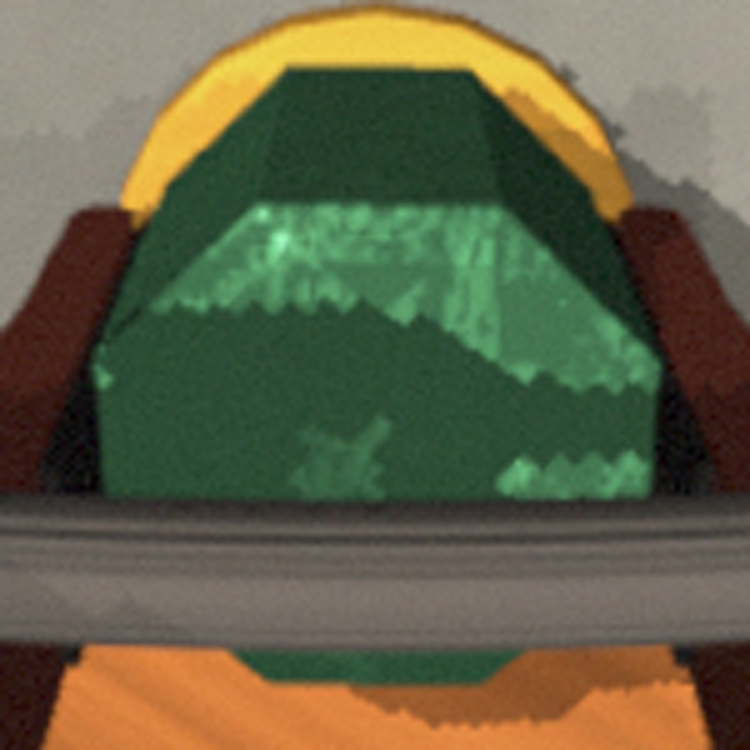

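The cap's corners in the hand, (258,205) and (470,67), match the earlier crop, so it hasn't slipped. The cap centre is at about 50 mm and steady. I'll do a quick bystander check and hand in.

```bash
python3 - <<'E'
from h import *
cam("top")
for l in ["flywheel","cylinder","valve0","spanner","driver","oil"]:
    print(l,[(np.round(d["position"]).tolist(),round(d["conf"],2)) for d in models.place_of("top",l)[:2]])
print(readout.get_obs()["ft_force"])
print(workorder.close_job())
E
```

```text
flywheel [([623.0, -9.0, -3.0], 0.77)]
cylinder [([449.0, 2.0, 1.0], 0.74)]
valve0 [([762.0, 136.0, 1.0], 0.65), ([646.0, 434.0, 0.0], 0.21)]
spanner [([517.0, -446.0, 2.0], 0.73), ([587.0, 227.0, 52.0], 0.28)]
driver [([518.0, -444.0, -1.0], 0.84), ([583.0, 230.0, 19.0], 0.57)]
oil []
[-7.96707827 -2.79411479 22.71120298]
the job is handed in; nothing more can be done
None
```

I turned the small green cap mouth-down on the desk, let go of it there, fitted it over the spindle and pushed it fully home. I handed the job in with the fingers still pressing it down, at about 28 s of the 67 s allowed. No verdict was reported.

- **Turning over:** The arm only allows yaw, so I rolled the cap in the grip over the fixed spindle top. I did this in two stages, with a regrip in between while it lay on its side. The first push missed because I rose too early; I backed off and repeated it. In both stages the cap also slid in the fingers, so I checked its pose in the pictures.
- **Standing alone:** It stood mouth-down with the fingers fully open, about 160 mm from the spindle, for well over 0.2 s before I regripped it.
- **Final seat:**
  - The tool height puts the rim at about 26 mm and the cap centre at about 50 mm. The network's own estimate for the cap centre was 49 mm.
  - The cap had not slipped in the fingers, and its axis was within about 1 mm of the spindle's.
  - The push was about 23 N, well above the ring's 11 N, so I take the ring to be fully down. The ring's travel itself can't be read directly.
- **Bystanders:** In the last check the flywheel, cylinder, screwdriver and one valve were within a few mm of where they started. The network missed the oil bottle and the second valve, and its "spanner" reports fell on the screwdriver and the stand. Those three are not confirmed by it; the arm did not go near them.

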